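# Tighten the four lever nuts of a flow cell in cross order

## Robot

A 6-joint arm with a two-finger parallel gripper is mounted at the origin on a cart in front of the work surface, level with it; the furniture and walls round the work are solid. World frame = base frame: x ahead of the robot, y to its left, z up, the work surface at z = 0. Lengths are in m, angles in rad, forces in N, time in s.
With the tool pointing down it reaches from about 0.325 to 0.775 m from the base axis. Payload 9.3 kg.
Tool frame: the origin (TCP) lies midway between the tips of the shut fingers; the grasp point (between the pads) lies 19 mm behind it; z points along the fingers, y is the line along which they close (so a half turn about z gives the same grasp; the last joint's range is limited). The gripper opens to 85 mm and grips with 20 to 120 N. Pads are 22 mm wide; open, the fingers measure 114 mm over their backs; the gripper's body (76 mm by 85 mm) begins 54 mm behind the grasp point. The pads swing forward as they close: fully open they stand 13 mm farther back than shut.
Start: joints at [1.136, 0.259, 0.021, 1.334, 0, 1.418], TCP at [0.153, 0.528, 0.231] pointing down, gripper open.
Joint ranges: [-3.04, 3.04], [-0.91, 1.82], [-1.04, 1.36], [-1.92, 1.95], [-1.52, 1.45], [-3.14, 3.14]. Speed limits (rad/s): [2.22, 2.22, 2.79, 3.14, 3.14, 3.14].

## Interface

Orientations are given as a unit quaternion [x, y, z, w].
In Python, from rig import read_state, capture, calibration, sign_off gives the robot as it stands. The module is installed in compiled form; this text tells all that it offers.
- The arm moves only by the tool servo_tool, never from a script. Its argument "plan" is a list of rows, each an object of numbers: "gripper": the opening, from -1 (shut) to 1 (fully open), so that 0 is half open; "x", "y", "z": the shift along the tool's x, y, z each as a share of 200 mm, from -1 to 1; "roll": the turn about the tool's z as a share of 180 degrees, from -1 to 1. In form: [{"gripper": .., "x": .., "y": .., "z": .., "roll": ..}, ...]. A call has 1 to 10 rows; each row is the pose to reach, as a shift and turn from the pose commanded when the call began, along the tool's axes at that moment, turning the shorter way round; what a row does not reach only later rows make up. A row lasts 1/10 s, in which the tool goes at most 50 mm and 8.59 degrees, less where a joint would pass 70% of its speed; a pose out of reach is approached as far as the arm can. A call with a number of a shift or a turn outside -1 to 1 is refused whole. A call with a gripper value outside its range is refused whole. The fingers move at their own pace and stop on an object; "force" is the grip in N (left out, the last holds). Time passes only in rows, so rows that repeat a pose let the fingers close. It gives the time, the measured TCP pose, the force, the opening and the grip force at its end, in the units of the state.
- read_state(): the state, without advancing time (a new reading comes with each control period).
- capture(name): name is "side" or "top"; returns (picture, depth): 420x560x3 uint8, red, green, blue; 420x560 float32, m along the optical axis (not along the pixel's ray), 0 where there is no reading.
- calibration(name): a dict with "K" (3x3 intrinsics, pixels), "dist_coeffs" ([k1, k2, p1, p2, k3] as OpenCV has them; the pictures are not rectified), "cam_to_world" (4x4, takes a point from camera to world coordinates). Camera axes: x right, y up, looking along -z (the intrinsics and any distortion apply to the point x, -y, -z); pixel columns grow to the right and rows downward; lengths in m; the calibration is good to about 2 mm. A picture is of the moment at which its call begins. calibration takes no time and is no camera call.
- sign_off(): hands the job in; it is judged then, once.
The state is a dict: "time_s": time; "joint_pos": joint angles; "dq": joint speeds; "tau": joint torques, N m; "ee_pos": TCP position; "ee_rot": TCP orientation; "wrist_force": force on the tool from outside, world axes, zero at the start; "moment": the same for the moment, N m; "width": finger opening in m; "gripper_force": force on a finger pad.
Only numpy, scipy, OpenCV 4.12 (cv2) and the standard library are available. Lean on these libraries where they do the work, as an engineer would, in place of code of your own. Each camera call takes 0.05 s, during which the arm holds its last target. There are 200 camera calls.

## Task

Tighten the cover of the flow cell so that it seats evenly: turn each of its four lever nuts clockwise, about half a turn, until you feel it come up firmly against its seat, but do not force it any further. Work crosswise: finish one nut, then the one diagonally opposite, and only then the other two. Leave the vial, the tape roll and the jar where they stand.

Things in the scene. Friction and masses are not known exactly. Their poses are not given: they have to be found in the camera images.
- cell_base: flow cell fixed to the worktop: a flat square aluminium block 152 x 152 x 28 mm on feet with a short brass pipe stub on its -x side. Origin: centre of its underside, on the worktop; z up, x and y along its edges. The four studs stand at (+-55, +-55) mm in this frame. A tall fixed microscope stands just to its right: keep the arm off it
- cell_cover: square steel cover plate 150 x 150 x 12 mm on the cell's gasket, its top 44 mm above the worktop, with a low flange and a hose stub in the middle (up to 74 mm above the worktop, within 24 mm of the centre). Fixed: it does not shift. Origin and axes coincide with the cell block's
- vial: small clear vial with a screw cap, 26 mm diameter, 62 mm tall, loose bystander beyond the cell. Origin: centre of its underside
- tape_roll: roll of tape lying flat, 96 mm diameter, 25 mm tall, loose bystander beyond the cell. Origin: centre of its underside
- jar: white round plastic jar with screw lid, 111 mm diameter, 118 mm tall, loose bystander to the left of the cell. Origin: centre of its underside
- nut_0: black lever nut on the +x +y stud in the cell frame; across the diagonal is nut_2. Origin: on the stud axis at the cover's top; z up, x along its one arm. Hub 24 mm diameter, 33 mm tall; arm 9 mm wide, 16 to 28 mm above the cover, reaching 56 mm from the axis. Turns only about its stud; tightens clockwise seen from above; stays where left. Closed fingertips can push the arm round the cell's outer side
- lever_0 (a point): outer end of nut_0's arm: on its middle line, 50 mm from the stud axis and 22 mm above the cover. Feel: the nut drags with about 0.25 N m (7 N at 35 mm from the axis) until, 2.65 to 3.65 rad from its start (unseen, different for each nut), it meets its seat; then the moment rises by 2.5 N m per rad. Tight: 0.42 to 0.6 N m (12 to 17 N at 35 mm); slack under 0.35, overtightened above 0.73 N m (21 N)
- nut_1: black lever nut on the -x +y stud in the cell frame; across the diagonal is nut_3. Origin: on the stud axis at the cover's top; z up, x along its one arm. Hub 24 mm diameter, 33 mm tall; arm 9 mm wide, 16 to 28 mm above the cover, reaching 56 mm from the axis. Turns only about its stud; tightens clockwise seen from above; stays where left. Closed fingertips can push the arm round the cell's outer side
- lever_1 (a point): outer end of nut_1's arm: on its middle line, 50 mm from the stud axis and 22 mm above the cover. Feel: the nut drags with about 0.25 N m (7 N at 35 mm from the axis) until, 2.65 to 3.65 rad from its start (unseen, different for each nut), it meets its seat; then the moment rises by 2.5 N m per rad. Tight: 0.42 to 0.6 N m (12 to 17 N at 35 mm); slack under 0.35, overtightened above 0.73 N m (21 N)
- nut_2: black lever nut on the -x -y stud in the cell frame; across the diagonal is nut_0. Origin: on the stud axis at the cover's top; z up, x along its one arm. Hub 24 mm diameter, 33 mm tall; arm 9 mm wide, 16 to 28 mm above the cover, reaching 56 mm from the axis. Turns only about its stud; tightens clockwise seen from above; stays where left. Closed fingertips can push the arm round the cell's outer side
- lever_2 (a point): outer end of nut_2's arm: on its middle line, 50 mm from the stud axis and 22 mm above the cover. Feel: the nut drags with about 0.25 N m (7 N at 35 mm from the axis) until, 2.65 to 3.65 rad from its start (unseen, different for each nut), it meets its seat; then the moment rises by 2.5 N m per rad. Tight: 0.42 to 0.6 N m (12 to 17 N at 35 mm); slack under 0.35, overtightened above 0.73 N m (21 N)
- nut_3: black lever nut on the +x -y stud in the cell frame; across the diagonal is nut_1. Origin: on the stud axis at the cover's top; z up, x along its one arm. Hub 24 mm diameter, 33 mm tall; arm 9 mm wide, 16 to 28 mm above the cover, reaching 56 mm from the axis. Turns only about its stud; tightens clockwise seen from above; stays where left. Closed fingertips can push the arm round the cell's outer side
- lever_3 (a point): outer end of nut_3's arm: on its middle line, 50 mm from the stud axis and 22 mm above the cover. Feel: the nut drags with about 0.25 N m (7 N at 35 mm from the axis) until, 2.65 to 3.65 rad from its start (unseen, different for each nut), it meets its seat; then the moment rises by 2.5 N m per rad. Tight: 0.42 to 0.6 N m (12 to 17 N at 35 mm); slack under 0.35, overtightened above 0.73 N m (21 N)

How it is judged:
By the outcome, as a careful person would: the job done as asked, in the order asked, and still so for the second after the job is handed in, with the robot touching nothing.
It also fails if it takes over 72 s, if anything falls off the work surface, if the arm or the gripper's body presses on something with over 40 N, if the wrist force passes 120 N, or if a joint passes its speed limit or range.

## Working session

There is one attempt and no reset: what is moved stays moved. The work goes in short steps, Python scripts to look and compute and a tool call to move; the robot and the scene stay as the last step left them, time stands still between calls to the robot, and variables do not carry over. Pictures are saved under pics/ and viewed, at most 10 in all, crops included, and the job is handed in when it is done.

Besides the shell and the picture viewer there is one more tool, called after "Call:" as name([rows], argument=value, ...), one row to a line, values as JSON. servo_tool: Moves the arm, as the interface text tells. Shift numbers are shares of 200 mm and turn numbers shares of 180 degrees, none past 1 either way. Its arguments: {"type":"object","properties":{"plan":{"type":"array","items":{"type":"object","properties":{"gripper":{"type":"number"},"x":{"type":"number","minimum":-1,"maximum":1},"y":{"type":"number","minimum":-1,"maximum":1},"z":{"type":"number","minimum":-1,"maximum":1},"roll":{"type":"number","minimum":-1,"maximum":1}}}},"force":{"type":"number"}},"required":["plan"]}

```bash
mkdir -p pics; ls; python3 - <<'E'
from rig import *
import cv2,numpy as np
s=read_state();print(s)
for n in("top","side"):
    p,d=capture(n);cv2.imwrite(f"pics/{n}0.png",p[:,:,::-1]);np.save(f"{n}_d.npy",d)
    print(n,calibration(n))
E
```

```text
pics
{'time_s': 0.0, 'joint_pos': array([ 1.13643359e+00,  2.59176254e-01,  2.07910621e-02,  1.33368484e+00,
       -2.11777604e-06,  1.41821045e+00]), 'dq': array([ 0.00042415, -0.00061825,  0.00034768,  0.00165932, -0.00095814,
        0.00048764]), 'tau': array([-1.59106323e-03, -5.55638123e+01,  3.44533074e+01,  1.36633107e-02,
       -1.99619335e-04,  3.77624451e-05]), 'ee_pos': array([0.15282037, 0.52806913, 0.23068635]), 'ee_rot': array([ 1.40422769e-01,  9.90091430e-01, -6.09929906e-04, -1.83214895e-04]), 'wrist_force': array([-0.52384262, -0.3474881 ,  0.18175506]), 'moment': array([0.01111732, 0.02188328, 0.00149729]), 'gripper_force': 0.0, 'width': 0.08520934326992607}
top {'K': array([[527.25371589,   0.        , 280.03979815],
       [  0.        , 527.25371589, 212.13974206],
       [  0.        ,   0.        ,   1.        ]]), 'dist_coeffs': array([-0.13700571,  0.        ,  0.        ,  0.        ,  0.        ]), 'cam_to_world': array([[ 0.00947728,  0.98940083, -0.14490056,  0.42222283],
       [-0.99976634,  0.00656011, -0.0205968 ,  0.32743371],
       [-0.01942793,  0.1450619 ,  0.98923182,  1.08828953],
       [ 0.        ,  0.        ,  0.        ,  1.        ]])}
side {'K': array([[397.24057015,   0.        , 279.76987855],
       [  0.        , 397.24057015, 210.85112102],
       [  0.        ,   0.        ,   1.        ]]), 'dist_coeffs': array([-0.08908672,  0.        ,  0.        ,  0.        ,  0.        ]), 'cam_to_world': array([[ 0.56329541,  0.60536524, -0.56234439,  0.0765668 ],
       [-0.82623978,  0.41690614, -0.37883651,  0.01780186],
       [ 0.00511037,  0.67802817,  0.73501815,  0.69052026],
       [ 0.        ,  0.        ,  0.        ,  1.        ]])}
```

View pics/top0.png

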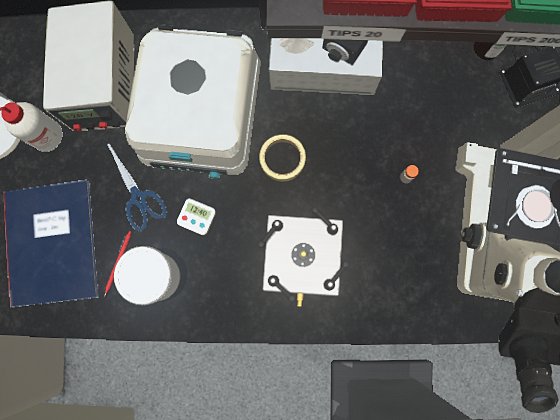

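View pics/side0.png

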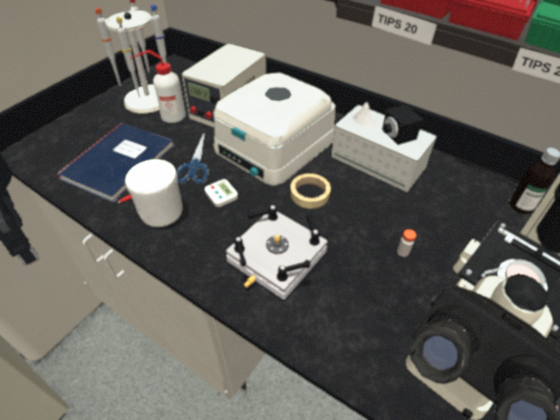

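```bash
cat > h.py <<'E'
import cv2,numpy as np
from rig import *
def cast(n,uv,z):
    c=calibration(n);T=c["cam_to_world"]
    p=cv2.undistortPoints(np.array(uv,float).reshape(-1,1,2),c["K"],c["dist_coeffs"])[:,0]
    d=np.c_[p[:,0],-p[:,1],-np.ones(len(p))]@T[:3,:3].T
    o=T[:3,3];return o+d*((z-o[2])/d[:,2])[:,None]
E
python3 - <<'E'
from h import *
p=cv2.imread("pics/top0.png");x0,y0=250,200
c=p[y0:310,x0:360];cv2.imwrite("pics/crop0.png",cv2.resize(c,None,fx=5,fy=5,interpolation=cv2.INTER_CUBIC))
g=cv2.cvtColor(c,cv2.COLOR_BGR2GRAY)
cov=(g>130).astype(np.uint8)
cov=cv2.morphologyEx(cov,cv2.MORPH_CLOSE,np.ones((15,15)))
k=max(cv2.findContours(cov,0,2)[0],key=cv2.contourArea)
r=cv2.minAreaRect(k);b=cv2.boxPoints(r)+[x0,y0]
w=cast("top",b,0.044);print(b,w,w.mean(0),[np.linalg.norm(w[i]-w[i-1]) for i in range(4)])
big=cv2.resize(g,None,fx=4,fy=4,interpolation=cv2.INTER_CUBIC)
ci=cv2.HoughCircles(big,cv2.HOUGH_GRADIENT,1,80,param1=100,param2=12,minRadius=18,maxRadius=34)
for u in ci[0][:8]:
    uv=(u[:2]+.5)/4-.5+[x0,y0];print(uv,u[2]/4,cast("top",uv,.077)[0])
E
```

```text
[[260.99599838 306.55904388]
 [267.23449326 214.54132271]
 [343.22418213 219.69316864]
 [336.98568726 311.71089172]] [[0.38780075 0.38475649 0.044     ]
 [0.57015903 0.37477097 0.044     ]
 [0.56077799 0.22281351 0.044     ]
 [0.37902144 0.23586528 0.044     ]] [0.4744398  0.30455156 0.044     ] [np.float64(0.149149812157358), np.float64(0.18263147011267558), np.float64(0.1522467526520733), np.float64(0.18222456001544637)]
[273.25 280.5 ] 5.6 [0.43847694 0.36019477 0.077     ]
[329. 284.] 5.975 [0.43265568 0.25391679 0.077     ]
[332.25 229.  ] 5.625 [0.53815271 0.24744834 0.077     ]
[277.25 224.75] 5.45 [0.54568985 0.3536485  0.077     ]
[305.5 257. ] 8.35 [0.48382333 0.29888372 0.077     ]
```

View pics/crop0.png

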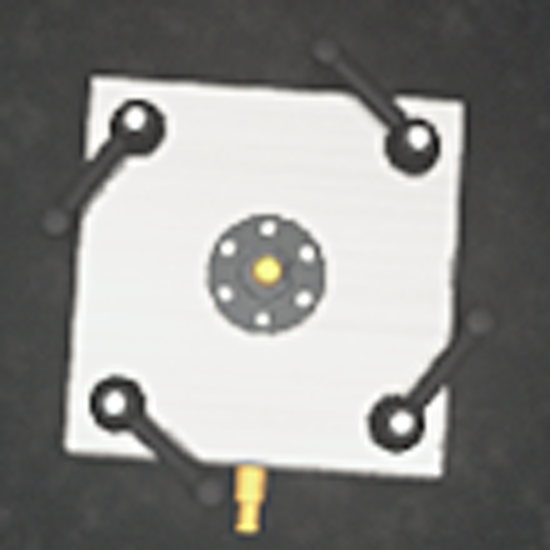

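The crop shows the cover's corners at (92,77), (463,101), (442,476) and (64,452). The arm tips are at about (56,221) for nut_0, (209,492) for nut_1, (481,322) for nut_2 and (326,50) for nut_3. The pipe stub is at the bottom, so the cell's +x points away from the robot.

```bash
python3 - <<'E'
from h import *
f=lambda a:(np.array(a,float)+.5)/5-.5+[250,200]
C=cast("top",f([[92,77],[463,101],[442,476],[64,452]]),.044)
print(C,C.mean(0),[np.linalg.norm(C[i]-C[i-1]) for i in range(4)])
c=C.mean(0)[:2]; ax=(C[0]+C[1]-C[2]-C[3])[:2]; ay=(C[0]+C[3]-C[1]-C[2])[:2]
ya=np.arctan2(ax[1],ax[0]);yb=np.arctan2(-ay[0],ay[1]);print("yaw",np.degrees([ya,yb]))
y=(ya+yb)/2;R=np.array([[np.cos(y),-np.sin(y)],[np.sin(y),np.cos(y)]])
S=c+np.array([[55,55],[-55,55],[-55,-55],[55,-55]])/1e3@R.T
L=cast("top",f([[56,221],[209,492],[481,322],[326,50]]),.066)[:,:2]
print(S,L);d=L-S;print(np.degrees(np.arctan2(d[:,1],d[:,0])),np.linalg.norm(d,axis=1))
print("centre flange",cast("top",f([[267,270]]),.06))
d=np.load("top_d.npy");print(d[240,275:345:6],d[400:,150:160].min())
# side check of the cover corners
T=calibration("side");
import cv2
W=np.r_[np.c_[S,[.077]*4],np.c_[C]];M=np.linalg.inv(T["cam_to_world"]);q=W@M[:3,:3].T+M[:3,3]
q=q*[1,-1,-1];print(cv2.projectPoints(q,np.zeros(3),np.zeros(3),T["K"],T["dist_coeffs"])[0][:,0])
p=cv2.imread("pics/side0.png")[195:305,215:340];cv2.imwrite("pics/crops.png",cv2.resize(p,None,fx=5,fy=5,interpolation=cv2.INTER_CUBIC))
E
```

```text
[[0.56924214 0.37322544 0.044     ]
 [0.56054957 0.22486416 0.044     ]
 [0.41197095 0.23383999 0.044     ]
 [0.42016855 0.38241461 0.044     ]] [0.4904828  0.30358605 0.044     ] [np.float64(0.14935653573841498), np.float64(0.148615714299164), np.float64(0.14884950123675242), np.float64(0.14880059998027617)]
yaw [-3.49229385 -3.25556275]
[[0.54862434 0.35525385]
 [0.438815   0.36172759]
 [0.43234127 0.25191825]
 [0.5421506  0.24544452]] [[0.50946381 0.38556766]
 [0.40546138 0.32531829]
 [0.47143804 0.2205494 ]
 [0.57744838 0.2806241 ]]
[ 142.25687786 -132.49199459  -38.7414199    44.90391637] [0.04952246 0.04937713 0.05012546 0.04983509]
centre flange [[0.49145297 0.30330036 0.06      ]]
[1.0506399 1.0504237 1.0465425 1.047695  1.0470421 1.0481167 1.0466853
 1.0454596 1.0475112 1.0481815 1.0450065 1.0900775] 0.0
[[272.2212216  205.92539381]
 [237.70006386 237.79009477]
 [281.8255521  266.07203803]
 [315.05550349 230.33717821]
 [271.0599591  207.23774837]
 [326.94434064 239.205799  ]
 [283.5545527  287.96859247]
 [225.23292268 249.33969988]]
```

View pics/crops.png

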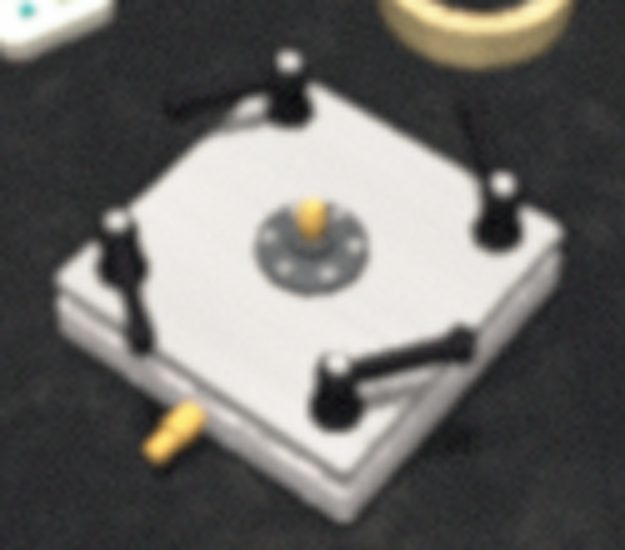

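```bash
cat > plan.py <<'E'
import numpy as np, json
S=np.array([[.5486,.3553],[.4388,.3617],[.4323,.2519],[.5422,.2454]])
A0=[142.3,-132.5,-38.7,44.9]; OFF=[180,90,0,-90]; HALF=[.0145,.011,.0145,.011]
R=.038; ZL=.054; ZH=.125
def pose(n,a,gap=0,z=ZL):
    r=np.radians(a);u=np.array([np.cos(r),np.sin(r)]);v=np.array([-u[1],u[0]])
    p=S[n]+R*u+(.0045+HALF[n]+gap)*v
    return np.array([*p,z,(a+OFF[n]-40)%360+40])   # yaw kept in 40..400, as joint 6 needs
def line(p,q,n): return [p+(q-p)*(i+1)/n for i in range(n)]
def rows(p0,ps,label):
    c,s=np.cos(np.radians(p0[3])),np.sin(np.radians(p0[3]));out=[]
    for p in ps:
        d=p-p0
        out.append(dict(gripper=-1,x=round((c*d[0]+s*d[1])/.2,3),y=round((s*d[0]-c*d[1])/.2,3),z=round(-d[2]/.2,3),roll=round(-d[3]/180,4)))
    print(label,json.dumps(out).replace('"gripper": -1, ','').replace('"',''))
def approach(cur,n,k=20):
    t=pose(n,A0[n],.010,ZH);w=line(cur,t,k)
    prev=cur
    for i in range(0,k,10): rows(prev,w[i:i+10],f"transit{i}"); prev=w[min(i+9,k-1)]
    a=A0[n];t2=pose(n,a,.010)
    rows(t,line(t,t2,4)+[t2],"lower")
    s1=[pose(n,a,.005),pose(n,a,0)]+[pose(n,a-8*i) for i in range(1,9)]
    rows(t2,s1,"sweep1")
    rows(s1[-1],[pose(n,a-64-8*i) for i in range(1,11)],"sweep2")
    b=a-144;p=pose(n,b)
    rows(p,[pose(n,b-6.9*i/5) for i in range(1,6)],"step(+2 hold)")
    rows(p,[pose(n,b,.010),pose(n,b,.012),pose(n,b,.012,.09),pose(n,b,.012,ZH),pose(n,b,.012,ZH)],"retreat")
E
python3 - <<'E'
from plan import *
from rig import read_state
s=read_state();approach(np.array([*s["ee_pos"],163.86]),0)
E
```

```text
transit0 [{x: -0.096, y: -0.017, z: 0.026, roll: -0.044}, {x: -0.191, y: -0.034, z: 0.053, roll: -0.088}, {x: -0.287, y: -0.052, z: 0.079, roll: -0.132}, {x: -0.382, y: -0.069, z: 0.106, roll: -0.176}, {x: -0.478, y: -0.086, z: 0.132, roll: -0.2201}, {x: -0.573, y: -0.103, z: 0.159, roll: -0.2641}, {x: -0.669, y: -0.121, z: 0.185, roll: -0.3081}, {x: -0.764, y: -0.138, z: 0.211, roll: -0.3521}, {x: -0.86, y: -0.155, z: 0.238, roll: -0.3961}, {x: -0.956, y: -0.172, z: 0.264, roll: -0.4401}]
transit10 [{x: -0.001, y: -0.097, z: 0.026, roll: -0.044}, {x: -0.002, y: -0.194, z: 0.053, roll: -0.088}, {x: -0.003, y: -0.291, z: 0.079, roll: -0.132}, {x: -0.004, y: -0.388, z: 0.106, roll: -0.176}, {x: -0.005, y: -0.485, z: 0.132, roll: -0.2201}, {x: -0.006, y: -0.583, z: 0.159, roll: -0.2641}, {x: -0.007, y: -0.68, z: 0.185, roll: -0.3081}, {x: -0.007, y: -0.777, z: 0.211, roll: -0.3521}, {x: -0.008, y: -0.874, z: 0.238, roll: -0.3961}, {x: -0.009, y: -0.971, z: 0.264, roll: -0.4401}]
lower [{x: 0.0, y: -0.0, z: 0.089, roll: -0.0}, {x: 0.0, y: -0.0, z: 0.178, roll: -0.0}, {x: 0.0, y: -0.0, z:
[... 805 characters left out ...]
222}, {x: -0.008, y: -0.173, z: -0.0, roll: 0.2667}, {x: 0.005, y: -0.199, z: -0.0, roll: 0.3111}, {x: 0.021, y: -0.224, z: -0.0, roll: 0.3556}, {x: 0.041, y: -0.246, z: -0.0, roll: 0.4}, {x: 0.063, y: -0.266, z: -0.0, roll: 0.4444}]
step(+2 hold) [{x: -0.002, y: -0.005, z: -0.0, roll: 0.0077}, {x: -0.004, y: -0.009, z: -0.0, roll: 0.0153}, {x: -0.006, y: -0.014, z: -0.0, roll: 0.023}, {x: -0.008, y: -0.019, z: -0.0, roll: 0.0307}, {x: -0.01, y: -0.024, z: -0.0, roll: 0.0383}]
retreat [{x: -0.0, y: 0.05, z: -0.0, roll: -0.0}, {x: -0.0, y: 0.06, z: -0.0, roll: -0.0}, {x: -0.0, y: 0.06, z: -0.18, roll: -0.0}, {x: -0.0, y: 0.06, z: -0.355, roll: -0.0}, {x: -0.0, y: 0.06, z: -0.355, roll: -0.0}]
```

Call:
servo_tool([
  {"gripper":-1,"x":-0.096,"y":-0.017,"z":0.026,"roll":-0.044},
  {"gripper":-1,"x":-0.191,"y":-0.034,"z":0.053,"roll":-0.088},
  {"gripper":-1,"x":-0.287,"y":-0.052,"z":0.079,"roll":-0.132},
  {"gripper":-1,"x":-0.382,"y":-0.069,"z":0.106,"roll":-0.176},
  {"gripper":-1,"x":-0.478,"y":-0.086,"z":0.132,"roll":-0.22},
  {"gripper":-1,"x":-0.573,"y":-0.103,"z":0.159,"roll":-0.264},
  {"gripper":-1,"x":-0.669,"y":-0.121,"z":0.185,"roll":-0.308},
  {"gripper":-1,"x":-0.764,"y":-0.138,"z":0.211,"roll":-0.352},
  {"gripper":-1,"x":-0.86,"y":-0.155,"z":0.238,"roll":-0.396},
  {"gripper":-1,"x":-0.956,"y":-0.172,"z":0.264,"roll":-0.44},
], force=60)

```text
time_s: 1.1
ee_pos: [0.3276, 0.4415, 0.1779]
ee_rot: [-0.525, 0.851, -0.0, -0.0]
wrist_force: [-0.0, 0.4, 0.2]
width: 0.0001
gripper_force: 0.0
```

Call:
servo_tool([
  {"gripper":-1,"x":-0.001,"y":-0.097,"z":0.026,"roll":-0.044},
  {"gripper":-1,"x":-0.002,"y":-0.194,"z":0.053,"roll":-0.088},
  {"gripper":-1,"x":-0.003,"y":-0.291,"z":0.079,"roll":-0.132},
  {"gripper":-1,"x":-0.004,"y":-0.388,"z":0.106,"roll":-0.176},
  {"gripper":-1,"x":-0.005,"y":-0.485,"z":0.132,"roll":-0.22},
  {"gripper":-1,"x":-0.006,"y":-0.583,"z":0.159,"roll":-0.264},
  {"gripper":-1,"x":-0.007,"y":-0.68,"z":0.185,"roll":-0.308},
  {"gripper":-1,"x":-0.007,"y":-0.777,"z":0.211,"roll":-0.352},
  {"gripper":-1,"x":-0.008,"y":-0.874,"z":0.238,"roll":-0.396},
  {"gripper":-1,"x":-0.009,"y":-0.971,"z":0.264,"roll":-0.44},
])

```text
time_s: 2.1
ee_pos: [0.5015, 0.3552, 0.125]
ee_rot: [0.947, -0.321, -0.0, 0.0]
wrist_force: [0.0, -0.3, 0.6]
width: 0.0002
gripper_force: 0.0
```

Call:
servo_tool([
  {"gripper":-1,"z":0.089},
  {"gripper":-1,"z":0.178},
  {"gripper":-1,"z":0.266},
  {"gripper":-1,"z":0.355},
  {"gripper":-1,"z":0.355},
])

```text
schema error: expected keys gripper, x, y, z, roll
```

```bash
python3 - <<'E'
from h import *
p,d=capture("side");cv2.imwrite("pics/s1.png",cv2.resize(p[140:310,190:400,::-1],None,fx=3.5,fy=3.5,interpolation=cv2.INTER_CUBIC))
s=read_state();print(s["ee_pos"],s["wrist_force"],s["moment"])
E
```

```text
[0.50368118 0.35383235 0.12397543] [ 1.44690983 -0.21401233 -1.31226414] [-0.06637497 -0.13738483 -0.00996607]
```

View pics/s1.png

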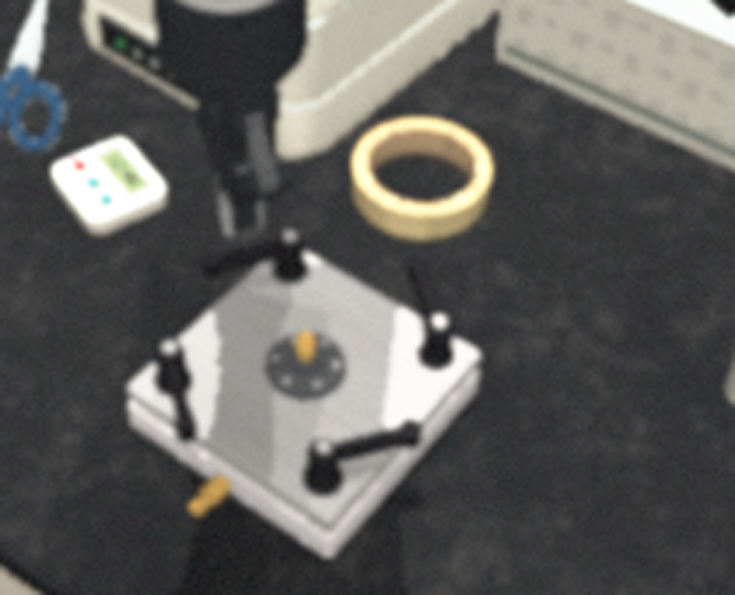

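The call was refused because every row needs all five keys. The picture shows the shut fingertips at about (243,235), still up beside nut_0 and behind its arm, as planned. I'll lower now.

Call:
servo_tool([
  {"gripper":-1,"x":0,"y":0,"z":0.089,"roll":0},
  {"gripper":-1,"x":0,"y":0,"z":0.178,"roll":0},
  {"gripper":-1,"x":0,"y":0,"z":0.266,"roll":0},
  {"gripper":-1,"x":0,"y":0,"z":0.355,"roll":0},
  {"gripper":-1,"x":0,"y":0,"z":0.355,"roll":0},
])

```text
time_s: 2.65
ee_pos: [0.4994, 0.355, 0.0522]
ee_rot: [0.946, -0.324, -0.002, 0.002]
wrist_force: [-1.1, 0.2, -0.0]
width: 0.0004
gripper_force: 0.0
```

Call:
servo_tool([
  {"gripper":-1,"x":0.0,"y":-0.025,"z":0,"roll":0},
  {"gripper":-1,"x":0.0,"y":-0.05,"z":0,"roll":0},
  {"gripper":-1,"x":-0.011,"y":-0.077,"z":0,"roll":0.0444},
  {"gripper":-1,"x":-0.019,"y":-0.106,"z":0,"roll":0.0889},
  {"gripper":-1,"x":-0.022,"y":-0.135,"z":0,"roll":0.1333},
  {"gripper":-1,"x":-0.021,"y":-0.165,"z":0,"roll":0.1778},
  {"gripper":-1,"x":-0.017,"y":-0.194,"z":0,"roll":0.2222},
  {"gripper":-1,"x":-0.008,"y":-0.223,"z":0,"roll":0.2667},
  {"gripper":-1,"x":0.005,"y":-0.249,"z":0,"roll":0.3111},
  {"gripper":-1,"x":0.021,"y":-0.274,"z":0,"roll":0.3556},
])

```text
time_s: 3.65
ee_pos: [0.5371, 0.3964, 0.0555]
ee_rot: [-0.629, 0.778, 0.0, -0.001]
wrist_force: [-6.5, -4.5, 3.7]
width: 0.0001
gripper_force: 3.4
```

Call:
servo_tool([
  {"gripper":-1,"x":-0.011,"y":-0.027,"z":0,"roll":0.0444},
  {"gripper":-1,"x":-0.019,"y":-0.056,"z":0,"roll":0.0889},
  {"gripper":-1,"x":-0.022,"y":-0.085,"z":0,"roll":0.1333},
  {"gripper":-1,"x":-0.021,"y":-0.115,"z":0,"roll":0.1778},
  {"gripper":-1,"x":-0.017,"y":-0.144,"z":0,"roll":0.2222},
  {"gripper":-1,"x":-0.008,"y":-0.173,"z":0,"roll":0.2667},
  {"gripper":-1,"x":0.005,"y":-0.199,"z":0,"roll":0.3111},
  {"gripper":-1,"x":0.021,"y":-0.224,"z":0,"roll":0.3556},
  {"gripper":-1,"x":0.041,"y":-0.246,"z":0,"roll":0.4},
  {"gripper":-1,"x":0.063,"y":-0.266,"z":0,"roll":0.4444},
])

```text
time_s: 4.65
ee_pos: [0.5874, 0.375, 0.0557]
ee_rot: [0.018, 1.0, 0.001, 0.0]
wrist_force: [-2.8, 6.7, -1.2]
width: -0.0003
gripper_force: 3.4
```

```bash
cat > tq.py <<'E'
import sys
from plan import *
from rig import read_state,capture
from scipy.spatial.transform import Rotation as Ro
n=int(sys.argv[1])
capture("top") if len(sys.argv)>2 else 0
s=read_state();F=s["wrist_force"];p=s["ee_pos"];r=p[:2]-S[n]
yaw=np.degrees(np.arctan2(*Ro.from_quat(s["ee_rot"]).as_matrix()[1::-1,0]))
a=(yaw-OFF[n]);u=np.array([np.cos(np.radians(a)),np.sin(np.radians(a))]);v=np.array([-u[1],u[0]])
rxF=r[0]*F[1]-r[1]*F[0]
print("t",s["time_s"],"arm by yaw",(A0[n]-a)%360,"Ft,Fr",F[:2]@v,F[:2]@u,"rho,d",r@u,r@v,"torque",rxF,"+Mz",s["moment"][2],rxF+s["moment"][2],"M",s["moment"])
E
python3 tq.py 0
```

```text
t 4.65 arm by yaw 144.31836598590897 Ft,Fr 6.622950131500277 -3.0569757045421433 rho,d 0.038114153607748905 0.021072882744338467 torque 0.3168474292225704 +Mz -0.04277190031791457 0.27407552890465586 M [ 1.15470816  0.60513991 -0.0427719 ]
```

Call:
servo_tool([
  {"gripper":-1,"x":-0.002,"y":-0.005,"z":0,"roll":0.0077},
  {"gripper":-1,"x":-0.004,"y":-0.009,"z":0,"roll":0.0153},
  {"gripper":-1,"x":-0.006,"y":-0.014,"z":0,"roll":0.023},
  {"gripper":-1,"x":-0.008,"y":-0.019,"z":0,"roll":0.0307},
  {"gripper":-1,"x":-0.01,"y":-0.024,"z":0,"roll":0.0383},
  {"gripper":-1,"x":-0.01,"y":-0.024,"z":0,"roll":0.0383},
  {"gripper":-1,"x":-0.01,"y":-0.024,"z":0,"roll":0.0383},
])

```text
time_s: 5.35
ee_pos: [0.5895, 0.3699, 0.0557]
ee_rot: [0.074, 0.997, 0.001, 0.0]
wrist_force: [-1.8, 4.3, 0.0]
width: -0.0004
gripper_force: 2.7
```

```bash
python3 tq.py 0
```

```text
t 5.35 arm by yaw 150.80347616880158 Ft,Fr 3.972623605161824 -2.4121643272312614 rho,d 0.038252891611979464 0.020516660652529488 torque 0.2014538971233872 +Mz -0.030653908264627418 0.1707999888587598 M [ 0.94706951  0.22555733 -0.03065391]
```

Call:
servo_tool([
  {"gripper":-1,"x":-0.002,"y":-0.005,"z":0,"roll":0.0077},
  {"gripper":-1,"x":-0.004,"y":-0.009,"z":0,"roll":0.0153},
  {"gripper":-1,"x":-0.006,"y":-0.014,"z":0,"roll":0.023},
  {"gripper":-1,"x":-0.008,"y":-0.019,"z":0,"roll":0.0307},
  {"gripper":-1,"x":-0.01,"y":-0.024,"z":0,"roll":0.0383},
])

```text
time_s: 5.85
ee_pos: [0.591, 0.365, 0.0557]
ee_rot: [0.134, 0.991, 0.001, 0.001]
wrist_force: [-0.3, 6.0, -0.4]
width: -0.0002
gripper_force: 3.1
```

```bash
python3 tq.py 0
```

```text
t 5.85 arm by yaw 157.755789257677 Ft,Fr 5.673062324233012 -1.8924372080987573 rho,d 0.03828070008458415 0.02066608503084791 torque 0.2562780656532271 +Mz 0.03718863044591491 0.293466696099142 M [1.17616536 0.03665772 0.03718863]
```

Call:
servo_tool([
  {"gripper":-1,"x":-0.002,"y":-0.005,"z":0,"roll":0.0077},
  {"gripper":-1,"x":-0.004,"y":-0.009,"z":0,"roll":0.0153},
  {"gripper":-1,"x":-0.006,"y":-0.014,"z":0,"roll":0.023},
  {"gripper":-1,"x":-0.008,"y":-0.019,"z":0,"roll":0.0307},
])

```text
time_s: 6.25
ee_pos: [0.5918, 0.3609, 0.0558]
ee_rot: [0.182, 0.983, 0.001, 0.001]
wrist_force: [1.7, 4.1, -1.0]
width: -0.0002
gripper_force: 3.1
```

```bash
python3 tq.py 0
```

```text
t 6.25 arm by yaw 163.28407028982429 Ft,Fr 4.433784548626033 0.07476271867063966 rho,d 0.03829858789457544 0.020738231639909333 torque 0.1682572406633435 +Mz 0.04550617338012989 0.21376341404347338 M [ 1.11711699 -0.23289155  0.04550617]
```

Call:
servo_tool([
  {"gripper":-1,"x":-0.002,"y":-0.005,"z":0,"roll":0.0077},
  {"gripper":-1,"x":-0.004,"y":-0.009,"z":0,"roll":0.0153},
  {"gripper":-1,"x":-0.006,"y":-0.014,"z":0,"roll":0.023},
  {"gripper":-1,"x":-0.008,"y":-0.019,"z":0,"roll":0.0307},
  {"gripper":-1,"x":-0.01,"y":-0.024,"z":0,"roll":0.0383},
])

```text
time_s: 6.75
ee_pos: [0.5922, 0.3556, 0.0558]
ee_rot: [0.241, 0.971, 0.002, 0.001]
wrist_force: [1.6, 6.3, -2.1]
width: -0.0001
gripper_force: 3.1
```

```bash
python3 tq.py 0
```

```text
t 6.75 arm by yaw 170.18684880843514 Ft,Fr 6.341781268755614 -1.4936587949748559 rho,d 0.03839710906019841 0.020714687396513685 torque 0.2744467420272902 +Mz 0.06153039837906479 0.33597714040635496 M [ 1.09116502 -0.42048264  0.0615304 ]
```

Call:
servo_tool([
  {"gripper":-1,"x":-0.002,"y":-0.005,"z":0,"roll":0.0077},
  {"gripper":-1,"x":-0.004,"y":-0.009,"z":0,"roll":0.0153},
  {"gripper":-1,"x":-0.006,"y":-0.014,"z":0,"roll":0.023},
])

```text
time_s: 7.05
ee_pos: [0.5921, 0.3526, 0.0559]
ee_rot: [0.276, 0.961, 0.002, 0.001]
wrist_force: [2.1, 5.4, -1.5]
width: -0.0001
gripper_force: 3.0
```

```bash
python3 tq.py 0
```

```text
t 7.05 arm by yaw 174.3309608914378 Ft,Fr 5.708410807696215 -1.136006515730136 rho,d 0.03836303414430215 0.02078356951167541 torque 0.24260222911074675 +Mz 0.004424266637809614 0.24702649574855637 M [ 1.01804778 -0.51669811  0.00442427]
```

Call:
servo_tool([
  {"gripper":-1,"x":-0.002,"y":-0.005,"z":0,"roll":0.0077},
  {"gripper":-1,"x":-0.004,"y":-0.009,"z":0,"roll":0.0153},
  {"gripper":-1,"x":-0.006,"y":-0.014,"z":0,"roll":0.023},
  {"gripper":-1,"x":-0.008,"y":-0.019,"z":0,"roll":0.0307},
  {"gripper":-1,"x":-0.01,"y":-0.024,"z":0,"roll":0.0383},
])

```text
time_s: 7.55
ee_pos: [0.5915, 0.3473, 0.0559]
ee_rot: [0.333, 0.943, 0.002, 0.001]
wrist_force: [3.3, 4.9, -2.6]
width: 0.0
gripper_force: 3.0
```

```bash
python3 tq.py 0
```

```text
t 7.55 arm by yaw 181.2357370537001 Ft,Fr 5.8407835103212555 -0.5026241074850644 rho,d 0.03842792819110404 0.020761923576268132 torque 0.23488465262160466 +Mz 0.028206135236842227 0.26309078785844686 M [ 0.87915009 -0.7570418   0.02820614]
```

Call:
servo_tool([
  {"gripper":-1,"x":-0.002,"y":-0.005,"z":0,"roll":0.0077},
  {"gripper":-1,"x":-0.004,"y":-0.009,"z":0,"roll":0.0153},
  {"gripper":-1,"x":-0.006,"y":-0.014,"z":0,"roll":0.023},
  {"gripper":-1,"x":-0.008,"y":-0.019,"z":0,"roll":0.0307},
  {"gripper":-1,"x":-0.01,"y":-0.024,"z":0,"roll":0.0383},
])

```text
time_s: 8.05
ee_pos: [0.5904, 0.3423, 0.0559]
ee_rot: [0.389, 0.921, 0.002, 0.001]
wrist_force: [4.6, 4.7, -3.5]
width: 0.0006
gripper_force: 3.5
```

```bash
python3 tq.py 0
```

```text
t 8.05 arm by yaw 188.1335593539674 Ft,Fr 6.565953435771457 -0.13752711133674467 rho,d 0.03845858577876156 0.020869481856924534 torque 0.25538740298384816 +Mz 0.04831921031581459 0.30370661329966275 M [ 1.02781658 -0.98092553  0.04831921]
```

Call:
servo_tool([
  {"gripper":-1,"x":-0.002,"y":-0.005,"z":0,"roll":0.0077},
  {"gripper":-1,"x":-0.004,"y":-0.009,"z":0,"roll":0.0153},
  {"gripper":-1,"x":-0.006,"y":-0.014,"z":0,"roll":0.023},
  {"gripper":-1,"x":-0.008,"y":-0.019,"z":0,"roll":0.0307},
])

```text
time_s: 8.45
ee_pos: [0.5893, 0.3387, 0.056]
ee_rot: [0.433, 0.901, 0.002, 0.002]
wrist_force: [6.6, 6.3, -3.3]
width: 0.0
gripper_force: 4.6
```

```bash
python3 tq.py 0
```

```text
t 8.45 arm by yaw 193.6645550904332 Ft,Fr 9.143054297988211 -0.7965169391248397 rho,d 0.038396193718394395 0.021370254608870216 torque 0.3680802537927297 +Mz 0.07616830906765161 0.4442485628603813 M [ 1.17761673 -1.46163808  0.07616831]
```

Call:
servo_tool([
  {"gripper":-1,"x":-0.002,"y":-0.005,"z":0,"roll":0.0077},
  {"gripper":-1,"x":-0.004,"y":-0.009,"z":0,"roll":0.0153},
])

```text
time_s: 8.65
ee_pos: [0.5887, 0.337, 0.0561]
ee_rot: [0.455, 0.891, 0.003, 0.002]
wrist_force: [9.3, 6.2, -4.4]
width: -0.0002
gripper_force: 5.1
```

```bash
python3 tq.py 0
```

```text
t 8.65 arm by yaw 196.41870607222103 Ft,Fr 11.140791299241258 0.46166418102855733 rho,d 0.03832199690846937 0.021776088356819094 torque 0.41688412973016953 +Mz 0.10820921355057092 0.5250933432807404 M [ 1.27646567 -1.72479285  0.10820921]
```

Call:
servo_tool([
  {"gripper":-1,"x":0,"y":0.05,"z":0,"roll":0},
  {"gripper":-1,"x":0,"y":0.06,"z":0,"roll":0},
  {"gripper":-1,"x":0,"y":0.06,"z":-0.18,"roll":0},
  {"gripper":-1,"x":0,"y":0.06,"z":-0.355,"roll":0},
  {"gripper":-1,"x":0,"y":0.06,"z":-0.355,"roll":0},
  {"gripper":-1,"x":0,"y":0.06,"z":-0.355,"roll":0},
])

```text
time_s: 9.25
ee_pos: [0.5962, 0.3427, 0.1267]
ee_rot: [0.455, 0.891, 0.001, 0.001]
wrist_force: [0.4, 0.1, -0.6]
width: -0.0005
gripper_force: 0.0
```

```bash
cat > nxt.py <<'E'
import sys
from plan import *
from rig import read_state
from scipy.spatial.transform import Rotation as Ro
s=read_state();yaw=np.degrees(np.arctan2(*Ro.from_quat(s["ee_rot"]).as_matrix()[1::-1,0]))
cur=np.array([*s["ee_pos"],(yaw-40)%360+40]);n=int(sys.argv[1]);print(cur,pose(n,A0[n],.01,ZH),s["wrist_force"])
approach(cur,n,24)
E
python3 nxt.py 2
```

```text
[  0.59616186   0.3426844    0.12665157 125.88999119] [4.80088393e-01 2.50773261e-01 1.25000000e-01 3.21300000e+02] [ 0.37040257  0.08050416 -0.56973471]
transit0 [{x: -0.001, y: -0.031, z: 0.0, roll: -0.0452}, {x: -0.003, y: -0.062, z: 0.001, roll: -0.0905}, {x: -0.004, y: -0.092, z: 0.001, roll: -0.1357}, {x: -0.005, y: -0.123, z: 0.001, roll: -0.1809}, {x: -0.007, y: -0.154, z: 0.002, roll: -0.2262}, {x: -0.008, y: -0.185, z: 0.002, roll: -0.2714}, {x: -0.009, y: -0.216, z: 0.002, roll: -0.3166}, {x: -0.011, y: -0.247, z: 0.003, roll: -0.3619}, {x: -0.012, y: -0.277, z: 0.003, roll: -0.4071}, {x: -0.013, y: -0.308, z: 0.003, roll: -0.4523}]
transit10 [{x: 0.03, y: -0.006, z: 0.0, roll: -0.0452}, {x: 0.061, y: -0.012, z: 0.001, roll: -0.0905}, {x: 0.091, y: -0.018, z: 0.001, roll: -0.1357}, {x: 0.121, y: -0.024, z: 0.001, roll: -0.1809}, {x: 0.151, y: -0.03, z: 0.002, roll: -0.2262}, {x: 0.182, y: -0.036, z: 0.002, roll: -0.2714}, {x: 0.212, y: -0.041, z: 0.002, roll: -0.3166}, {x: 0.242, y: -0.047, z: 0.003, roll: -0.3619}, {x: 0.272, y: -0.053, z: 0.003, roll: -0.4071}, {x: 0.303
[... 1119 characters left out ...]
ll: 0.2222}, {x: 0.008, y: 0.173, z: -0.0, roll: 0.2667}, {x: -0.005, y: 0.199, z: -0.0, roll: 0.3111}, {x: -0.021, y: 0.224, z: -0.0, roll: 0.3556}, {x: -0.041, y: 0.246, z: -0.0, roll: 0.4}, {x: -0.063, y: 0.266, z: -0.0, roll: 0.4444}]
step(+2 hold) [{x: 0.002, y: 0.005, z: -0.0, roll: 0.0077}, {x: 0.004, y: 0.009, z: -0.0, roll: 0.0153}, {x: 0.006, y: 0.014, z: -0.0, roll: 0.023}, {x: 0.008, y: 0.019, z: -0.0, roll: 0.0307}, {x: 0.01, y: 0.024, z: -0.0, roll: 0.0383}]
retreat [{x: -0.0, y: -0.05, z: -0.0, roll: -0.0}, {x: -0.0, y: -0.06, z: -0.0, roll: -0.0}, {x: -0.0, y: -0.06, z: -0.18, roll: -0.0}, {x: -0.0, y: -0.06, z: -0.355, roll: -0.0}, {x: -0.0, y: -0.06, z: -0.355, roll: -0.0}]
```

Call:
servo_tool([
  {"gripper":-1,"x":-0.001,"y":-0.031,"z":0,"roll":-0.0452},
  {"gripper":-1,"x":-0.003,"y":-0.062,"z":0.001,"roll":-0.0905},
  {"gripper":-1,"x":-0.004,"y":-0.092,"z":0.001,"roll":-0.1357},
  {"gripper":-1,"x":-0.005,"y":-0.123,"z":0.001,"roll":-0.1809},
  {"gripper":-1,"x":-0.007,"y":-0.154,"z":0.002,"roll":-0.2262},
  {"gripper":-1,"x":-0.008,"y":-0.185,"z":0.002,"roll":-0.2714},
  {"gripper":-1,"x":-0.009,"y":-0.216,"z":0.002,"roll":-0.3166},
  {"gripper":-1,"x":-0.011,"y":-0.247,"z":0.003,"roll":-0.3619},
  {"gripper":-1,"x":-0.012,"y":-0.277,"z":0.003,"roll":-0.4071},
  {"gripper":-1,"x":-0.013,"y":-0.308,"z":0.003,"roll":-0.4523},
])

```text
time_s: 10.25
ee_pos: [0.5465, 0.3038, 0.1236]
ee_rot: [-0.239, 0.971, -0.0, -0.001]
wrist_force: [-0.9, 0.4, 0.8]
width: 0.0
gripper_force: 0.0
```

Call:
servo_tool([
  {"gripper":-1,"x":0.03,"y":-0.006,"z":0,"roll":-0.0452},
  {"gripper":-1,"x":0.061,"y":-0.012,"z":0.001,"roll":-0.0905},
  {"gripper":-1,"x":0.091,"y":-0.018,"z":0.001,"roll":-0.1357},
  {"gripper":-1,"x":0.121,"y":-0.024,"z":0.001,"roll":-0.1809},
  {"gripper":-1,"x":0.151,"y":-0.03,"z":0.002,"roll":-0.2262},
  {"gripper":-1,"x":0.182,"y":-0.036,"z":0.002,"roll":-0.2714},
  {"gripper":-1,"x":0.212,"y":-0.041,"z":0.002,"roll":-0.3166},
  {"gripper":-1,"x":0.242,"y":-0.047,"z":0.003,"roll":-0.3619},
  {"gripper":-1,"x":0.272,"y":-0.053,"z":0.003,"roll":-0.4071},
  {"gripper":-1,"x":0.303,"y":-0.059,"z":0.003,"roll":-0.4523},
])

```text
time_s: 11.25
ee_pos: [0.498, 0.2656, 0.1232]
ee_rot: [0.814, -0.58, -0.001, 0.001]
wrist_force: [-0.7, -0.0, 0.1]
width: -0.0003
gripper_force: 0.0
```

Call:
servo_tool([
  {"gripper":-1,"x":0.01,"y":0.029,"z":0,"roll":-0.0452},
  {"gripper":-1,"x":0.021,"y":0.058,"z":0.001,"roll":-0.0905},
  {"gripper":-1,"x":0.031,"y":0.087,"z":0.001,"roll":-0.1357},
  {"gripper":-1,"x":0.041,"y":0.116,"z":0.001,"roll":-0.1809},
  {"gripper":-1,"x":0.041,"y":0.116,"z":0.001,"roll":-0.1809},
  {"gripper":-1,"x":0.041,"y":0.116,"z":0.001,"roll":-0.1809},
])

```text
time_s: 11.85
ee_pos: [0.4793, 0.2507, 0.1236]
ee_rot: [0.943, -0.334, -0.0, 0.0]
wrist_force: [-0.6, 0.2, 0.9]
width: 0.0001
gripper_force: 0.0
```

Call:
servo_tool([
  {"gripper":-1,"x":0,"y":0,"z":0.089,"roll":0},
  {"gripper":-1,"x":0,"y":0,"z":0.178,"roll":0},
  {"gripper":-1,"x":0,"y":0,"z":0.266,"roll":0},
  {"gripper":-1,"x":0,"y":0,"z":0.355,"roll":0},
  {"gripper":-1,"x":0,"y":0,"z":0.355,"roll":0},
])

```text
time_s: 12.35
ee_pos: [0.4783, 0.2505, 0.0509]
ee_rot: [0.943, -0.333, -0.002, 0.001]
wrist_force: [0.5, -0.6, 1.1]
width: 0.0001
gripper_force: 0.0
```

Call:
servo_tool([
  {"gripper":-1,"x":0,"y":0.025,"z":0,"roll":0},
  {"gripper":-1,"x":0,"y":0.05,"z":0,"roll":0},
  {"gripper":-1,"x":0.011,"y":0.077,"z":0,"roll":0.0444},
  {"gripper":-1,"x":0.019,"y":0.106,"z":0,"roll":0.0889},
  {"gripper":-1,"x":0.022,"y":0.135,"z":0,"roll":0.1333},
  {"gripper":-1,"x":0.021,"y":0.165,"z":0,"roll":0.1778},
  {"gripper":-1,"x":0.017,"y":0.194,"z":0,"roll":0.2222},
  {"gripper":-1,"x":0.008,"y":0.223,"z":0,"roll":0.2667},
  {"gripper":-1,"x":-0.005,"y":0.249,"z":0,"roll":0.3111},
  {"gripper":-1,"x":-0.021,"y":0.274,"z":0,"roll":0.3556},
])

```text
time_s: 13.35
ee_pos: [0.4437, 0.2104, 0.0546]
ee_rot: [-0.621, 0.784, -0.001, 0.002]
wrist_force: [6.0, -0.9, -4.8]
width: 0.0002
gripper_force: 3.1
```

Call:
servo_tool([
  {"gripper":-1,"x":0.011,"y":0.027,"z":0,"roll":0.0444},
  {"gripper":-1,"x":0.019,"y":0.056,"z":0,"roll":0.0889},
  {"gripper":-1,"x":0.022,"y":0.085,"z":0,"roll":0.1333},
  {"gripper":-1,"x":0.021,"y":0.115,"z":0,"roll":0.1778},
  {"gripper":-1,"x":0.017,"y":0.144,"z":0,"roll":0.2222},
  {"gripper":-1,"x":0.008,"y":0.173,"z":0,"roll":0.2667},
  {"gripper":-1,"x":-0.005,"y":0.199,"z":0,"roll":0.3111},
  {"gripper":-1,"x":-0.021,"y":0.224,"z":0,"roll":0.3556},
  {"gripper":-1,"x":-0.041,"y":0.246,"z":0,"roll":0.4},
  {"gripper":-1,"x":-0.063,"y":0.266,"z":0,"roll":0.4444},
])

```text
time_s: 14.35
ee_pos: [0.3934, 0.2339, 0.0543]
ee_rot: [0.028, 1.0, -0.001, 0.001]
wrist_force: [3.9, -6.9, -0.3]
width: -0.0003
gripper_force: 3.0
```

```bash
python3 tq.py 2
```

```text
t 14.35 arm by yaw 144.50185959312148 Ft,Fr 6.713413933443953 -4.307687348473913 rho,d 0.037823110720724105 0.02016630723909908 torque 0.3407923450780076 +Mz -0.0265114771643545 0.3142808679136531 M [-1.22375764 -0.65181883 -0.02651148]
```

Call:
servo_tool([
  {"gripper":-1,"x":0.002,"y":0.005,"z":0,"roll":0.0077},
  {"gripper":-1,"x":0.004,"y":0.009,"z":0,"roll":0.0153},
  {"gripper":-1,"x":0.006,"y":0.014,"z":0,"roll":0.023},
  {"gripper":-1,"x":0.008,"y":0.019,"z":0,"roll":0.0307},
  {"gripper":-1,"x":0.01,"y":0.024,"z":0,"roll":0.0383},
])

```text
time_s: 14.85
ee_pos: [0.3916, 0.2388, 0.0542]
ee_rot: [0.085, 0.996, -0.001, 0.001]
wrist_force: [2.0, -5.4, 1.5]
width: -0.0002
gripper_force: 2.9
```

```bash
python3 tq.py 2
```

```text
t 14.85 arm by yaw 150.99742683037914 Ft,Fr 5.016982476367596 -2.8371162289343625 rho,d 0.03791589663011413 0.019807695222368575 torque 0.24642012254221526 +Mz 0.03701550930089195 0.2834356318431072 M [-1.13521376 -0.31500987  0.03701551]
```

Call:
servo_tool([
  {"gripper":-1,"x":0.002,"y":0.005,"z":0,"roll":0.0077},
  {"gripper":-1,"x":0.004,"y":0.009,"z":0,"roll":0.0153},
  {"gripper":-1,"x":0.006,"y":0.014,"z":0,"roll":0.023},
  {"gripper":-1,"x":0.008,"y":0.019,"z":0,"roll":0.0307},
  {"gripper":-1,"x":0.01,"y":0.024,"z":0,"roll":0.0383},
])

```text
time_s: 15.35
ee_pos: [0.3903, 0.2438, 0.0542]
ee_rot: [0.144, 0.99, -0.001, 0.001]
wrist_force: [2.0, -6.2, 1.6]
width: 0.0
gripper_force: 2.9
```

```bash
python3 tq.py 2
```

```text
t 15.35 arm by yaw 157.89230681448032 Ft,Fr 5.344737518055928 -3.721759176661646 rho,d 0.03790014561784436 0.019750121157920464 torque 0.27607152488314557 +Mz 0.004689089672850658 0.2807606145559962 M [-1.14743596 -0.22397823  0.00468909]
```

Call:
servo_tool([
  {"gripper":-1,"x":0.002,"y":0.005,"z":0,"roll":0.0077},
  {"gripper":-1,"x":0.004,"y":0.009,"z":0,"roll":0.0153},
  {"gripper":-1,"x":0.006,"y":0.014,"z":0,"roll":0.023},
  {"gripper":-1,"x":0.008,"y":0.019,"z":0,"roll":0.0307},
  {"gripper":-1,"x":0.01,"y":0.024,"z":0,"roll":0.0383},
])

```text
time_s: 15.85
ee_pos: [0.3897, 0.2489, 0.0542]
ee_rot: [0.204, 0.979, -0.001, 0.001]
wrist_force: [0.5, -6.8, 1.3]
width: -0.0001
gripper_force: 2.8
```

```bash
python3 tq.py 2
```

```text
t 15.85 arm by yaw 164.78870239676985 Ft,Fr 6.018456942069413 -3.1103593571287402 rho,d 0.0378711869573543 0.01974005761403749 torque 0.2893247809579796 +Mz -0.016116685154109037 0.27320809580387057 M [-1.24857831 -0.22206933 -0.01611669]
```

Call:
servo_tool([
  {"gripper":-1,"x":0.002,"y":0.005,"z":0,"roll":0.0077},
  {"gripper":-1,"x":0.004,"y":0.009,"z":0,"roll":0.0153},
  {"gripper":-1,"x":0.006,"y":0.014,"z":0,"roll":0.023},
  {"gripper":-1,"x":0.008,"y":0.019,"z":0,"roll":0.0307},
  {"gripper":-1,"x":0.01,"y":0.024,"z":0,"roll":0.0383},
])

```text
time_s: 16.35
ee_pos: [0.3897, 0.254, 0.0542]
ee_rot: [0.262, 0.965, -0.001, 0.001]
wrist_force: [1.9, -7.6, 1.7]
width: -0.0002
gripper_force: 2.8
```

```bash
python3 tq.py 2
```

```text
t 16.35 arm by yaw 171.6859646082409 Ft,Fr 5.585920783090679 -5.480013753047717 rho,d 0.03785367021129553 0.01970968736162329 torque 0.3194569609595027 +Mz -0.0377910148049048 0.2816659461545979 M [-1.248542   -0.11290791 -0.03779101]
```

Call:
servo_tool([
  {"gripper":-1,"x":0.002,"y":0.005,"z":0,"roll":0.0077},
  {"gripper":-1,"x":0.004,"y":0.009,"z":0,"roll":0.0153},
  {"gripper":-1,"x":0.006,"y":0.014,"z":0,"roll":0.023},
  {"gripper":-1,"x":0.008,"y":0.019,"z":0,"roll":0.0307},
  {"gripper":-1,"x":0.01,"y":0.024,"z":0,"roll":0.0383},
])

```text
time_s: 16.85
ee_pos: [0.3902, 0.2591, 0.0541]
ee_rot: [0.32, 0.948, -0.001, 0.001]
wrist_force: [0.4, -7.9, 1.5]
width: 0.0001
gripper_force: 2.8
```

```bash
python3 tq.py 2
```

```text
t 16.85 arm by yaw 178.57862326331855 Ft,Fr 6.0645932320674225 -5.099566543111728 rho,d 0.03784989391659168 0.01971795106644997 torque 0.3300972140382144 +Mz -0.03134577916078965 0.2987514348774247 M [-1.31136198 -0.02398082 -0.03134578]
```

Call:
servo_tool([
  {"gripper":-1,"x":0.002,"y":0.005,"z":0,"roll":0.0077},
  {"gripper":-1,"x":0.004,"y":0.009,"z":0,"roll":0.0153},
  {"gripper":-1,"x":0.006,"y":0.014,"z":0,"roll":0.023},
  {"gripper":-1,"x":0.008,"y":0.019,"z":0,"roll":0.0307},
])

```text
time_s: 17.25
ee_pos: [0.3911, 0.2631, 0.0541]
ee_rot: [0.365, 0.931, -0.001, 0.001]
wrist_force: [-0.6, -6.9, 2.6]
width: 0.0001
gripper_force: 2.8
```

```bash
python3 tq.py 2
```

```text
t 17.25 arm by yaw 184.09628872319257 Ft,Fr 5.487398956977256 -4.278258108472064 rho,d 0.03789427646176648 0.019756696004552113 torque 0.2924652580097979 +Mz -0.019455446174308166 0.2730098118354897 M [-1.21656375  0.2486229  -0.01945545]
```

Call:
servo_tool([
  {"gripper":-1,"x":0.002,"y":0.005,"z":0,"roll":0.0077},
  {"gripper":-1,"x":0.004,"y":0.009,"z":0,"roll":0.0153},
  {"gripper":-1,"x":0.006,"y":0.014,"z":0,"roll":0.023},
  {"gripper":-1,"x":0.008,"y":0.019,"z":0,"roll":0.0307},
  {"gripper":-1,"x":0.01,"y":0.024,"z":0,"roll":0.0383},
])

```text
time_s: 17.75
ee_pos: [0.3927, 0.268, 0.0541]
ee_rot: [0.42, 0.907, -0.001, 0.001]
wrist_force: [-3.2, -7.3, 2.3]
width: 0.0003
gripper_force: 2.9
```

```bash
python3 tq.py 2
```

```text
t 17.75 arm by yaw 190.989883389893 Ft,Fr 7.123918274173953 -3.4677807252179558 rho,d 0.037929819834664 0.019785339889081818 torque 0.3388201569655324 +Mz -0.061993920338568625 0.2768262366269638 M [-1.20804928  0.30262301 -0.06199392]
```

Call:
servo_tool([
  {"gripper":-1,"x":0.002,"y":0.005,"z":0,"roll":0.0077},
  {"gripper":-1,"x":0.004,"y":0.009,"z":0,"roll":0.0153},
  {"gripper":-1,"x":0.006,"y":0.014,"z":0,"roll":0.023},
  {"gripper":-1,"x":0.008,"y":0.019,"z":0,"roll":0.0307},
  {"gripper":-1,"x":0.01,"y":0.024,"z":0,"roll":0.0383},
])

```text
time_s: 18.25
ee_pos: [0.3948, 0.2726, 0.054]
ee_rot: [0.474, 0.881, -0.001, 0.0]
wrist_force: [-1.7, -6.1, 3.1]
width: 0.0004
gripper_force: 2.9
```

```bash
python3 tq.py 2
```

```text
t 18.25 arm by yaw 197.87980779269566 Ft,Fr 4.739229039346393 -4.128869020376187 rho,d 0.037954324674780604 0.019892272903075745 torque 0.26200682700187977 +Mz -0.0667295851128922 0.19527724188898757 M [-1.17373689  0.45061797 -0.06672959]
```

Call:
servo_tool([
  {"gripper":-1,"x":0.002,"y":0.005,"z":0,"roll":0.0077},
  {"gripper":-1,"x":0.004,"y":0.009,"z":0,"roll":0.0153},
  {"gripper":-1,"x":0.006,"y":0.014,"z":0,"roll":0.023},
  {"gripper":-1,"x":0.008,"y":0.019,"z":0,"roll":0.0307},
  {"gripper":-1,"x":0.01,"y":0.024,"z":0,"roll":0.0383},
])

```text
time_s: 18.75
ee_pos: [0.3975, 0.277, 0.0539]
ee_rot: [0.526, 0.85, -0.001, 0.0]
wrist_force: [-3.1, -5.3, 2.6]
width: -0.0001
gripper_force: 2.9
```

```bash
python3 tq.py 2
```

```text
t 18.75 arm by yaw 204.7684445919526 Ft,Fr 5.133793174147449 -3.347722651968626 rho,d 0.03796766605222903 0.01993734711864637 torque 0.2616628533864971 +Mz -0.05908843253335329 0.2025744208531438 M [-1.12382805  0.64091636 -0.05908843]
```

Call:
servo_tool([
  {"gripper":-1,"x":0.002,"y":0.005,"z":0,"roll":0.0077},
  {"gripper":-1,"x":0.004,"y":0.009,"z":0,"roll":0.0153},
  {"gripper":-1,"x":0.006,"y":0.014,"z":0,"roll":0.023},
  {"gripper":-1,"x":0.008,"y":0.019,"z":0,"roll":0.0307},
  {"gripper":-1,"x":0.01,"y":0.024,"z":0,"roll":0.0383},
])

```text
time_s: 19.25
ee_pos: [0.4004, 0.2807, 0.0539]
ee_rot: [0.576, 0.817, -0.001, -0.0]
wrist_force: [-6.0, -6.6, 4.0]
width: -0.0002
gripper_force: 4.0
```

```bash
python3 tq.py 2
```

```text
t 19.25 arm by yaw 211.6559387684546 Ft,Fr 7.827700892207762 -4.2206621908241075 rho,d 0.03787385552689343 0.02033418601279076 torque 0.3822889427845819 +Mz -0.025830076788793566 0.35645886599578835 M [-1.24522758  1.03054198 -0.02583008]
```

Call:
servo_tool([
  {"gripper":-1,"x":0.002,"y":0.005,"z":0,"roll":0.0077},
  {"gripper":-1,"x":0.004,"y":0.009,"z":0,"roll":0.0153},
  {"gripper":-1,"x":0.006,"y":0.014,"z":0,"roll":0.023},
])

```text
time_s: 19.55
ee_pos: [0.4022, 0.2827, 0.0538]
ee_rot: [0.605, 0.796, -0.001, -0.0]
wrist_force: [-7.8, -6.8, 5.4]
width: -0.0002
gripper_force: 4.9
```

```bash
python3 tq.py 2
```

```text
t 19.55 arm by yaw 215.78807175868064 Ft,Fr 9.32318560902764 -4.455650846632503 rho,d 0.037760037085174 0.020790568850132543 torque 0.4446793500479087 +Mz -0.012793906081711225 0.4318854439661975 M [-1.2785192   1.44994697 -0.01279391]
```

Call:
servo_tool([
  {"gripper":-1,"x":0.002,"y":0.005,"z":0,"roll":0.0077},
])

```text
time_s: 19.65
ee_pos: [0.4028, 0.2834, 0.0538]
ee_rot: [0.615, 0.789, -0.002, -0.0]
wrist_force: [-7.8, -6.4, 5.7]
width: -0.0
gripper_force: 5.3
```

```bash
python3 tq.py 2
```

```text
t 19.65 arm by yaw 217.17063812482104 Ft,Fr 9.171675243043614 -4.294407292369711 rho,d 0.037738056705331854 0.02093044330032396 torque 0.4360050487463102 +Mz -0.053945630170739216 0.38205941857557096 M [-1.17449363  1.69582578 -0.05394563]
```

Call:
servo_tool([
  {"gripper":-1,"x":0,"y":-0.05,"z":0,"roll":0},
  {"gripper":-1,"x":0,"y":-0.06,"z":0,"roll":0},
  {"gripper":-1,"x":0,"y":-0.06,"z":-0.18,"roll":0},
  {"gripper":-1,"x":0,"y":-0.06,"z":-0.355,"roll":0},
  {"gripper":-1,"x":0,"y":-0.06,"z":-0.355,"roll":0},
  {"gripper":-1,"x":0,"y":-0.06,"z":-0.355,"roll":0},
])

```text
time_s: 20.25
ee_pos: [0.3935, 0.2821, 0.1251]
ee_rot: [0.614, 0.789, 0.001, 0.001]
wrist_force: [0.0, 0.6, -0.1]
width: -0.0001
gripper_force: 0.0
```

```bash
python3 nxt.py 1
```

```text
[  0.39347816   0.28205081   0.12511585 104.17600979] [4.31928144e-01 3.16455911e-01 1.25000000e-01 3.17500000e+02] [ 0.03781819  0.62412111 -0.0805048 ]
transit0 [{x: 0.005, y: 0.01, z: 0.0, roll: -0.0494}, {x: 0.01, y: 0.019, z: 0.0, roll: -0.0988}, {x: 0.015, y: 0.029, z: 0.0, roll: -0.1481}, {x: 0.02, y: 0.038, z: 0.0, roll: -0.1975}, {x: 0.025, y: 0.048, z: 0.0, roll: -0.2469}, {x: 0.03, y: 0.057, z: 0.0, roll: -0.2963}, {x: 0.035, y: 0.067, z: 0.0, roll: -0.3457}, {x: 0.04, y: 0.076, z: 0.0, roll: -0.395}, {x: 0.045, y: 0.086, z: 0.0, roll: -0.4444}, {x: 0.05, y: 0.095, z: 0.0, roll: -0.4938}]
transit10 [{x: -0.009, y: 0.005, z: 0.0, roll: -0.0494}, {x: -0.019, y: 0.01, z: 0.0, roll: -0.0988}, {x: -0.028, y: 0.016, z: 0.0, roll: -0.1481}, {x: -0.038, y: 0.021, z: 0.0, roll: -0.1975}, {x: -0.047, y: 0.026, z: 0.0, roll: -0.2469}, {x: -0.057, y: 0.031, z: 0.0, roll: -0.2963}, {x: -0.066, y: 0.036, z: 0.0, roll: -0.3457}, {x: -0.075, y: 0.041, z: 0.0, roll: -0.395}, {x: -0.085, y: 0.047, z: 0.0, roll: -0.4444}, {x: -0.094, y: 0.052, z: 0.0, roll: -0.4938}]
transit20 [{x: -0.005, y
[... 1073 characters left out ...]
: 0.2222}, {x: -0.167, y: -0.005, z: -0.0, roll: 0.2667}, {x: -0.192, y: -0.02, z: -0.0, roll: 0.3111}, {x: -0.214, y: -0.037, z: -0.0, roll: 0.3556}, {x: -0.234, y: -0.058, z: -0.0, roll: 0.4}, {x: -0.251, y: -0.081, z: -0.0, roll: 0.4444}]
step(+2 hold) [{x: -0.005, y: 0.002, z: -0.0, roll: 0.0077}, {x: -0.009, y: 0.004, z: -0.0, roll: 0.0153}, {x: -0.014, y: 0.005, z: -0.0, roll: 0.023}, {x: -0.019, y: 0.007, z: -0.0, roll: 0.0307}, {x: -0.023, y: 0.008, z: -0.0, roll: 0.0383}]
retreat [{x: 0.05, y: -0.0, z: -0.0, roll: -0.0}, {x: 0.06, y: 0.0, z: -0.0, roll: -0.0}, {x: 0.06, y: 0.0, z: -0.18, roll: -0.0}, {x: 0.06, y: 0.0, z: -0.355, roll: -0.0}, {x: 0.06, y: 0.0, z: -0.355, roll: -0.0}]
```

```bash
sed -i 's/cur,n,24/cur,n,int(sys.argv[2])/' nxt.py; python3 nxt.py 1 27 | grep transit
```

```text
transit0 [{x: 0.004, y: 0.008, z: 0.0, roll: -0.0439}, {x: 0.009, y: 0.017, z: 0.0, roll: -0.0878}, {x: 0.013, y: 0.025, z: 0.0, roll: -0.1317}, {x: 0.018, y: 0.034, z: 0.0, roll: -0.1756}, {x: 0.022, y: 0.042, z: 0.0, roll: -0.2195}, {x: 0.027, y: 0.051, z: 0.0, roll: -0.2634}, {x: 0.031, y: 0.059, z: 0.0, roll: -0.3073}, {x: 0.035, y: 0.068, z: 0.0, roll: -0.3512}, {x: 0.04, y: 0.076, z: 0.0, roll: -0.395}, {x: 0.044, y: 0.085, z: 0.0, roll: -0.4389}]
transit10 [{x: -0.007, y: 0.006, z: 0.0, roll: -0.0439}, {x: -0.015, y: 0.012, z: 0.0, roll: -0.0878}, {x: -0.022, y: 0.018, z: 0.0, roll: -0.1317}, {x: -0.03, y: 0.024, z: 0.0, roll: -0.1756}, {x: -0.037, y: 0.03, z: 0.0, roll: -0.2195}, {x: -0.045, y: 0.036, z: 0.0, roll: -0.2634}, {x: -0.052, y: 0.042, z: 0.0, roll: -0.3073}, {x: -0.06, y: 0.048, z: 0.0, roll: -0.3512}, {x: -0.067, y: 0.054, z: 0.0, roll: -0.395}, {x: -0.075, y: 0.06, z: 0.0, roll: -0.4389}]
transit20 [{x: -0.007, y: -0.006, z: 0.0, roll: -0.0439}, {x: -0.015, y: -0.012, z: 0.0, roll: -0.0878}, {x: -0.022, y: -0.019, z: 0.0, roll: -0.1317}, {x: -0.029, y: -0.025, z: 0.0, roll: -0.1756}, {x: -0.036, y: -0.031, z: 0.0, roll: -0.2195}, {x: -0.044, y: -0.037, z: 0.0, roll: -0.2634}, {x: -0.051, y: -0.043, z: 0.0, roll: -0.3073}]
```

Call:
servo_tool([
  {"gripper":-1,"x":0.004,"y":0.008,"z":0,"roll":-0.0439},
  {"gripper":-1,"x":0.009,"y":0.017,"z":0,"roll":-0.0878},
  {"gripper":-1,"x":0.013,"y":0.025,"z":0,"roll":-0.1317},
  {"gripper":-1,"x":0.018,"y":0.034,"z":0,"roll":-0.1756},
  {"gripper":-1,"x":0.022,"y":0.042,"z":0,"roll":-0.2195},
  {"gripper":-1,"x":0.027,"y":0.051,"z":0,"roll":-0.2634},
  {"gripper":-1,"x":0.031,"y":0.059,"z":0,"roll":-0.3073},
  {"gripper":-1,"x":0.035,"y":0.068,"z":0,"roll":-0.3512},
  {"gripper":-1,"x":0.04,"y":0.076,"z":0,"roll":-0.395},
  {"gripper":-1,"x":0.044,"y":0.085,"z":0,"roll":-0.4389},
])

```text
time_s: 21.25
ee_pos: [0.4068, 0.2942, 0.123]
ee_rot: [-0.03, 1.0, -0.0, -0.001]
wrist_force: [0.5, -0.2, -0.4]
width: 0.0001
gripper_force: 0.0
```

Call:
servo_tool([
  {"gripper":-1,"x":-0.007,"y":0.006,"z":0,"roll":-0.0439},
  {"gripper":-1,"x":-0.015,"y":0.012,"z":0,"roll":-0.0878},
  {"gripper":-1,"x":-0.022,"y":0.018,"z":0,"roll":-0.1317},
  {"gripper":-1,"x":-0.03,"y":0.024,"z":0,"roll":-0.1756},
  {"gripper":-1,"x":-0.037,"y":0.03,"z":0,"roll":-0.2195},
  {"gripper":-1,"x":-0.045,"y":0.036,"z":0,"roll":-0.2634},
  {"gripper":-1,"x":-0.052,"y":0.042,"z":0,"roll":-0.3073},
  {"gripper":-1,"x":-0.06,"y":0.048,"z":0,"roll":-0.3512},
  {"gripper":-1,"x":-0.067,"y":0.054,"z":0,"roll":-0.395},
  {"gripper":-1,"x":-0.075,"y":0.06,"z":0,"roll":-0.4389},
])

```text
time_s: 22.25
ee_pos: [0.4212, 0.307, 0.1229]
ee_rot: [-0.659, 0.752, 0.0, -0.001]
wrist_force: [-1.0, -0.4, -0.1]
width: -0.0
gripper_force: 0.0
```

Call:
servo_tool([
  {"gripper":-1,"x":-0.007,"y":-0.006,"z":0,"roll":-0.0439},
  {"gripper":-1,"x":-0.015,"y":-0.012,"z":0,"roll":-0.0878},
  {"gripper":-1,"x":-0.022,"y":-0.019,"z":0,"roll":-0.1317},
  {"gripper":-1,"x":-0.029,"y":-0.025,"z":0,"roll":-0.1756},
  {"gripper":-1,"x":-0.036,"y":-0.031,"z":0,"roll":-0.2195},
  {"gripper":-1,"x":-0.044,"y":-0.037,"z":0,"roll":-0.2634},
  {"gripper":-1,"x":-0.051,"y":-0.043,"z":0,"roll":-0.3073},
  {"gripper":-1,"x":-0.051,"y":-0.043,"z":0,"roll":-0.3073},
])

```text
time_s: 23.05
ee_pos: [0.4312, 0.316, 0.123]
ee_rot: [0.932, -0.362, -0.001, 0.001]
wrist_force: [-0.2, -0.5, -0.1]
width: -0.0001
gripper_force: 0.0
```

Call:
servo_tool([
  {"gripper":-1,"x":0,"y":0,"z":0.089,"roll":0},
  {"gripper":-1,"x":0,"y":0,"z":0.178,"roll":0},
  {"gripper":-1,"x":0,"y":0,"z":0.266,"roll":0},
  {"gripper":-1,"x":0,"y":0,"z":0.35,"roll":0},
  {"gripper":-1,"x":0,"y":0,"z":0.35,"roll":0},
])

```text
time_s: 23.55
ee_pos: [0.43, 0.3154, 0.0518]
ee_rot: [0.931, -0.365, -0.002, 0.002]
wrist_force: [0.2, 0.2, 0.6]
width: -0.0003
gripper_force: 0.0
```

Call:
servo_tool([
  {"gripper":-1,"x":-0.025,"y":0,"z":0,"roll":0},
  {"gripper":-1,"x":-0.05,"y":0,"z":0,"roll":0},
  {"gripper":-1,"x":-0.077,"y":0.009,"z":0,"roll":0.0444},
  {"gripper":-1,"x":-0.105,"y":0.014,"z":0,"roll":0.0889},
  {"gripper":-1,"x":-0.134,"y":0.015,"z":0,"roll":0.1333},
  {"gripper":-1,"x":-0.162,"y":0.012,"z":0,"roll":0.1778},
  {"gripper":-1,"x":-0.19,"y":0.005,"z":0,"roll":0.2222},
  {"gripper":-1,"x":-0.217,"y":-0.005,"z":0,"roll":0.2667},
  {"gripper":-1,"x":-0.242,"y":-0.02,"z":0,"roll":0.3111},
  {"gripper":-1,"x":-0.264,"y":-0.037,"z":0,"roll":0.3556},
])

```text
time_s: 24.55
ee_pos: [0.3977, 0.3568, 0.0549]
ee_rot: [-0.595, 0.804, -0.001, -0.0]
wrist_force: [2.7, -7.3, -1.9]
width: 0.0003
gripper_force: 3.0
```

Call:
servo_tool([
  {"gripper":-1,"x":-0.027,"y":0.009,"z":0,"roll":0.0444},
  {"gripper":-1,"x":-0.055,"y":0.014,"z":0,"roll":0.0889},
  {"gripper":-1,"x":-0.084,"y":0.015,"z":0,"roll":0.1333},
  {"gripper":-1,"x":-0.112,"y":0.012,"z":0,"roll":0.1778},
  {"gripper":-1,"x":-0.14,"y":0.005,"z":0,"roll":0.2222},
  {"gripper":-1,"x":-0.167,"y":-0.005,"z":0,"roll":0.2667},
  {"gripper":-1,"x":-0.192,"y":-0.02,"z":0,"roll":0.3111},
  {"gripper":-1,"x":-0.214,"y":-0.037,"z":0,"roll":0.3556},
  {"gripper":-1,"x":-0.234,"y":-0.058,"z":0,"roll":0.4},
  {"gripper":-1,"x":-0.251,"y":-0.081,"z":0,"roll":0.4444},
])

```text
time_s: 25.55
ee_pos: [0.426, 0.401, 0.0548]
ee_rot: [0.06, 0.998, -0.0, -0.001]
wrist_force: [-7.2, -0.8, 1.9]
width: 0.0001
gripper_force: 3.1
```

```bash
python3 tq.py 1
```

```text
t 25.55 arm by yaw 144.38107120493927 Ft,Fr 7.036928548183936 -1.6071517776029478 rho,d 0.03749797499202786 0.017448673717479084 torque 0.2919132377023485 +Mz -0.028946747432453408 0.2629664902698951 M [-0.30620436  1.1905743  -0.02894675]
```

Call:
servo_tool([
  {"gripper":-1,"x":-0.005,"y":0.002,"z":0,"roll":0.0077},
  {"gripper":-1,"x":-0.009,"y":0.004,"z":0,"roll":0.0153},
  {"gripper":-1,"x":-0.014,"y":0.005,"z":0,"roll":0.023},
  {"gripper":-1,"x":-0.019,"y":0.007,"z":0,"roll":0.0307},
])

```text
time_s: 25.95
ee_pos: [0.4301, 0.402, 0.0548]
ee_rot: [0.104, 0.995, -0.0, -0.001]
wrist_force: [-6.1, -1.1, 0.5]
width: -0.0001
gripper_force: 2.9
```

```bash
python3 tq.py 1
```

```text
t 25.95 arm by yaw 149.49124135669643 Ft,Fr 5.746679920778821 -2.3658893433860273 rho,d 0.037612564681968226 0.016899358183301856 torque 0.25612938166279875 +Mz -0.010453539172802468 0.24567584248999627 M [-0.10300774  1.20406723 -0.01045354]
```

Call:
servo_tool([
  {"gripper":-1,"x":-0.005,"y":0.002,"z":0,"roll":0.0077},
  {"gripper":-1,"x":-0.009,"y":0.004,"z":0,"roll":0.0153},
  {"gripper":-1,"x":-0.014,"y":0.005,"z":0,"roll":0.023},
  {"gripper":-1,"x":-0.019,"y":0.007,"z":0,"roll":0.0307},
  {"gripper":-1,"x":-0.023,"y":0.008,"z":0,"roll":0.0383},
])

```text
time_s: 26.45
ee_pos: [0.4349, 0.4028, 0.0548]
ee_rot: [0.164, 0.986, 0.0, -0.001]
wrist_force: [-6.1, 1.3, 0.8]
width: -0.0
gripper_force: 2.9
```

```bash
python3 tq.py 1
```

```text
t 26.45 arm by yaw 156.38053651028684 Ft,Fr 6.223937394769282 -0.7517897493849344 rho,d 0.03760839821485694 0.016944369128212445 torque 0.24681091902720703 +Mz -0.03633480525322987 0.21047611377397715 M [ 0.09081582  1.13456886 -0.03633481]
```

Call:
servo_tool([
  {"gripper":-1,"x":-0.005,"y":0.002,"z":0,"roll":0.0077},
  {"gripper":-1,"x":-0.009,"y":0.004,"z":0,"roll":0.0153},
  {"gripper":-1,"x":-0.014,"y":0.005,"z":0,"roll":0.023},
  {"gripper":-1,"x":-0.019,"y":0.007,"z":0,"roll":0.0307},
  {"gripper":-1,"x":-0.023,"y":0.008,"z":0,"roll":0.0383},
])

```text
time_s: 26.95
ee_pos: [0.4398, 0.403, 0.0548]
ee_rot: [0.223, 0.975, 0.0, -0.001]
wrist_force: [-5.9, 1.8, 0.2]
width: -0.0
gripper_force: 2.9
```

```bash
python3 tq.py 1
```

```text
t 26.95 arm by yaw 163.26934709148625 Ft,Fr 6.066687846092654 -0.9293817394988839 rho,d 0.03760997475400637 0.017004113984513815 torque 0.24397128976554674 +Mz 0.047821040337125295 0.291792330102672 M [0.23245906 1.16250606 0.04782104]
```

Call:
servo_tool([
  {"gripper":-1,"x":-0.005,"y":0.002,"z":0,"roll":0.0077},
  {"gripper":-1,"x":-0.009,"y":0.004,"z":0,"roll":0.0153},
  {"gripper":-1,"x":-0.014,"y":0.005,"z":0,"roll":0.023},
  {"gripper":-1,"x":-0.019,"y":0.007,"z":0,"roll":0.0307},
  {"gripper":-1,"x":-0.023,"y":0.008,"z":0,"roll":0.0383},
])

```text
time_s: 27.45
ee_pos: [0.4447, 0.4025, 0.0549]
ee_rot: [0.281, 0.96, 0.0, -0.001]
wrist_force: [-4.9, 1.5, -0.2]
width: -0.0001
gripper_force: 2.9
```

```bash
python3 tq.py 1
```

```text
t 27.45 arm by yaw 170.16147782418986 Ft,Fr 4.965013608510362 -1.3662649272403131 rho,d 0.0375900950438707 0.017033613601631793 torque 0.20990776228608904 +Mz -0.024480852162711286 0.18542691012337775 M [ 0.35093129  1.01375082 -0.02448085]
```

Call:
servo_tool([
  {"gripper":-1,"x":-0.005,"y":0.002,"z":0,"roll":0.0077},
  {"gripper":-1,"x":-0.009,"y":0.004,"z":0,"roll":0.0153},
  {"gripper":-1,"x":-0.014,"y":0.005,"z":0,"roll":0.023},
  {"gripper":-1,"x":-0.019,"y":0.007,"z":0,"roll":0.0307},
  {"gripper":-1,"x":-0.023,"y":0.008,"z":0,"roll":0.0383},
])

```text
time_s: 27.95
ee_pos: [0.4496, 0.4016, 0.0549]
ee_rot: [0.338, 0.941, 0.0, -0.001]
wrist_force: [-4.8, 2.6, -0.0]
width: -0.0003
gripper_force: 2.9
```

```bash
python3 tq.py 1
```

```text
t 27.95 arm by yaw 177.0482957798669 Ft,Fr 5.378504411965823 -1.0401116636226369 rho,d 0.037611684061698625 0.017091351013283802 torque 0.22007152220329573 +Mz 0.0705561701994237 0.29062769240271946 M [0.60190433 1.06130783 0.07055617]
```

Call:
servo_tool([
  {"gripper":-1,"x":-0.005,"y":0.002,"z":0,"roll":0.0077},
  {"gripper":-1,"x":-0.009,"y":0.004,"z":0,"roll":0.0153},
  {"gripper":-1,"x":-0.014,"y":0.005,"z":0,"roll":0.023},
  {"gripper":-1,"x":-0.019,"y":0.007,"z":0,"roll":0.0307},
  {"gripper":-1,"x":-0.023,"y":0.008,"z":0,"roll":0.0383},
])

```text
time_s: 28.45
ee_pos: [0.4542, 0.4001, 0.0549]
ee_rot: [0.394, 0.919, 0.001, -0.001]
wrist_force: [-4.1, 3.7, 0.4]
width: -0.0
gripper_force: 2.9
```

```bash
python3 tq.py 1
```

```text
t 28.45 arm by yaw 183.93805813424993 Ft,Fr 5.50471590159248 -0.43074555104328693 rho,d 0.03762550995810583 0.017147829858197957 torque 0.2145040943933773 +Mz 0.07512781303872756 0.2896319074321049 M [0.69600911 0.94749907 0.07512781]
```

Call:
servo_tool([
  {"gripper":-1,"x":-0.005,"y":0.002,"z":0,"roll":0.0077},
  {"gripper":-1,"x":-0.009,"y":0.004,"z":0,"roll":0.0153},
  {"gripper":-1,"x":-0.014,"y":0.005,"z":0,"roll":0.023},
  {"gripper":-1,"x":-0.019,"y":0.007,"z":0,"roll":0.0307},
  {"gripper":-1,"x":-0.023,"y":0.008,"z":0,"roll":0.0383},
])

```text
time_s: 28.95
ee_pos: [0.4587, 0.398, 0.0549]
ee_rot: [0.449, 0.894, 0.001, -0.001]
wrist_force: [-4.3, 4.1, -0.9]
width: 0.0
gripper_force: 2.9
```

```bash
python3 tq.py 1
```

```text
t 28.95 arm by yaw 190.83313367342834 Ft,Fr 5.847285780544446 -0.9533164009965138 rho,d 0.037638387220656454 0.01717259140549718 torque 0.2364533194324425 +Mz 0.06318648061941266 0.29963980005185514 M [0.8324871  0.88180347 0.06318648]
```

Call:
servo_tool([
  {"gripper":-1,"x":-0.005,"y":0.002,"z":0,"roll":0.0077},
  {"gripper":-1,"x":-0.009,"y":0.004,"z":0,"roll":0.0153},
  {"gripper":-1,"x":-0.014,"y":0.005,"z":0,"roll":0.023},
  {"gripper":-1,"x":-0.019,"y":0.007,"z":0,"roll":0.0307},
  {"gripper":-1,"x":-0.023,"y":0.008,"z":0,"roll":0.0383},
])

```text
time_s: 29.45
ee_pos: [0.4627, 0.3956, 0.055]
ee_rot: [0.502, 0.865, 0.001, -0.001]
wrist_force: [-4.8, 6.1, -0.9]
width: 0.0001
gripper_force: 3.8
```

```bash
python3 tq.py 1
```

```text
t 29.45 arm by yaw 197.71317854190679 Ft,Fr 7.710771730545288 -1.1611958240738636 rho,d 0.03760931480568183 0.017511970110284075 torque 0.310331667972198 +Mz 0.055500722105731926 0.36583239007792995 M [1.25431756 0.89098025 0.05550072]
```

Call:
servo_tool([
  {"gripper":-1,"x":-0.005,"y":0.002,"z":0,"roll":0.0077},
  {"gripper":-1,"x":-0.009,"y":0.004,"z":0,"roll":0.0153},
  {"gripper":-1,"x":-0.014,"y":0.005,"z":0,"roll":0.023},
])

```text
time_s: 29.75
ee_pos: [0.4649, 0.3941, 0.055]
ee_rot: [0.532, 0.846, 0.001, -0.001]
wrist_force: [-4.5, 8.4, -1.5]
width: -0.0001
gripper_force: 4.8
```

```bash
python3 tq.py 1
```

```text
t 29.75 arm by yaw 201.83629443481442 Ft,Fr 9.52081008565858 -0.39310656834228785 rho,d 0.03757116478811923 0.01784763376058272 torque 0.36472394670531866 +Mz 0.013768922963049365 0.37849286966836804 M [1.69246254 0.92406754 0.01376892]
```

```bash
cat > avg.py <<'E'
import sys
from plan import *
from rig import read_state,capture
n=int(sys.argv[1]);T=[]
for i in range(12):
    s=read_state();F=s["wrist_force"];r=s["ee_pos"][:2]-S[n]
    T.append([r[0]*F[1]-r[1]*F[0],s["moment"][2],np.hypot(*F[:2]),s["gripper_force"],*s["ee_pos"]]);capture("top")
T=np.array(T);print(T.round(4));print("mean rest",T[3:].mean(0).round(4),"tq",(T[3:,0]+T[3:,1]).mean())
E
python3 avg.py 1
```

```text
[[ 3.6470e-01  1.3800e-02  9.5289e+00  4.7992e+00  4.6490e-01  3.9410e-01
   5.5000e-02]
 [ 3.2010e-01  5.9300e-02  8.5270e+00  4.4089e+00  4.6500e-01  3.9400e-01
   5.5000e-02]
 [ 3.3660e-01  4.8800e-02  8.6811e+00  4.2172e+00  4.6500e-01  3.9400e-01
   5.5000e-02]
 [ 3.3370e-01 -2.5000e-03  8.9027e+00  4.1957e+00  4.6500e-01  3.9400e-01
   5.5000e-02]
 [ 2.9830e-01  4.1000e-02  8.0106e+00  4.1730e+00  4.6500e-01  3.9390e-01
   5.5000e-02]
 [ 2.9680e-01  1.0260e-01  7.9647e+00  4.1619e+00  4.6500e-01  3.9400e-01
   5.5000e-02]
 [ 2.8970e-01 -4.0000e-03  7.5973e+00  4.1564e+00  4.6500e-01  3.9400e-01
   5.5000e-02]
 [ 3.5120e-01  3.0300e-02  9.0882e+00  4.1535e+00  4.6500e-01  3.9390e-01
   5.5000e-02]
 [ 3.2890e-01 -2.0100e-02  8.2749e+00  4.1519e+00  4.6500e-01  3.9390e-01
   5.5000e-02]
 [ 3.3020e-01 -1.1500e-02  8.6496e+00  4.1504e+00  4.6500e-01  3.9400e-01
   5.5000e-02]
 [ 2.9310e-01  7.7500e-02  7.8639e+00  4.1498e+00  4.6500e-01  3.9400e-01
   5.5000e-02]
 [ 2.9550e-01 -6.8000e-03  7.6005e+00  4.1495e+00  4.6500e-01  3.9400e-01
   5.5000e-02]]
mean rest [0.313  0.023  8.2169 4.1602 0.465  0.394  0.055 ] tq 0.33599732076234773
```

The finger force reading is almost free of noise. After a hold it settles lower, so nuts 0 and 2 may be only just tight. I'll back off nut_1, which is not yet tight, and recheck nuts 0 and 2 first to keep the order.

Call:
servo_tool([
  {"gripper":-1,"x":0.05,"y":0,"z":0,"roll":0},
  {"gripper":-1,"x":0.06,"y":0,"z":0,"roll":0},
  {"gripper":-1,"x":0.06,"y":0,"z":-0.18,"roll":0},
  {"gripper":-1,"x":0.06,"y":0,"z":-0.355,"roll":0},
  {"gripper":-1,"x":0.06,"y":0,"z":-0.355,"roll":0},
  {"gripper":-1,"x":0.06,"y":0,"z":-0.355,"roll":0},
])

```text
time_s: 30.95
ee_pos: [0.4611, 0.4033, 0.1263]
ee_rot: [0.533, 0.846, 0.001, 0.001]
wrist_force: [0.8, 0.7, 0.5]
width: -0.0001
gripper_force: 0.0
```

```bash
cat > re.py <<'E'
import sys
from plan import *
from rig import read_state
from scipy.spatial.transform import Rotation as Ro
s=read_state();yaw=np.degrees(np.arctan2(*Ro.from_quat(s["ee_rot"]).as_matrix()[1::-1,0]))
cur=np.array([*s["ee_pos"],(yaw-40)%360+40]);n=int(sys.argv[1]);a=A0[n]-float(sys.argv[2])
t=pose(n,a,.012,ZH);print(cur,t)
rows(cur,line(cur,t,8)+[t,t],"transit")
t2=pose(n,a,.012);rows(t,line(t,t2,4)+[t2],"lower")
rows(t2,line(t2,pose(n,a,0),4)+[pose(n,a-1.38*i) for i in (0,1,2,3,3,3)],"push")
E
python3 re.py 0 196.4
```

```text
Traceback (most recent call last):
  File "re.py", line 2, in <module>
    from plan import *
  File "plan.py", line 1, in <module>
    import numpy as np, json
  File "re.py", line 3, in <module>
    from rig import read_state
AttributeError: module 're' has no attribute 'compile' (consider renaming 're.py' since it has the same name as the standard library module named 're' and prevents importing that standard library module)
```

```bash
mv re.py regrip.py; rm -rf __pycache__/re.*; python3 regrip.py 0 196.4
```

```text
[  0.46112627   0.40333808   0.12629194 115.56147129] [5.95993440e-01 3.42695961e-01 1.25000000e-01 1.25900000e+02]
transit [{x: -0.071, y: 0.06, z: 0.001, roll: -0.0072}, {x: -0.141, y: 0.119, z: 0.002, roll: -0.0144}, {x: -0.212, y: 0.179, z: 0.002, roll: -0.0215}, {x: -0.282, y: 0.239, z: 0.003, roll: -0.0287}, {x: -0.353, y: 0.298, z: 0.004, roll: -0.0359}, {x: -0.423, y: 0.358, z: 0.005, roll: -0.0431}, {x: -0.494, y: 0.418, z: 0.006, roll: -0.0503}, {x: -0.564, y: 0.478, z: 0.006, roll: -0.0574}, {x: -0.564, y: 0.478, z: 0.006, roll: -0.0574}, {x: -0.564, y: 0.478, z: 0.006, roll: -0.0574}]
lower [{x: 0.0, y: 0.0, z: 0.089, roll: -0.0}, {x: 0.0, y: 0.0, z: 0.178, roll: -0.0}, {x: 0.0, y: 0.0, z: 0.266, roll: -0.0}, {x: 0.0, y: 0.0, z: 0.355, roll: -0.0}, {x: 0.0, y: 0.0, z: 0.355, roll: -0.0}]
push [{x: 0.0, y: -0.015, z: -0.0, roll: -0.0}, {x: -0.0, y: -0.03, z: -0.0, roll: -0.0}, {x: -0.0, y: -0.045, z: -0.0, roll: -0.0}, {x: 0.0, y: -0.06, z: -0.0, roll: -0.0}, {x: 0.0, y: -0.06, z: -0.0, roll: -0.0}, {x: -0.002, y: -0.065, z: -0.0, roll: 0.0077}, {x: -0.004, y: -0.069, z: -0.0, roll: 0.0153}, {x: -0.006, y: -0.074, z: -0.0, roll: 0.023}, {x: -0.006, y: -0.074, z: -0.0, roll: 0.023}, {x: -0.006, y: -0.074, z: -0.0, roll: 0.023}]
```

Call:
servo_tool([
  {"gripper":-1,"x":-0.071,"y":0.06,"z":0.001,"roll":-0.007},
  {"gripper":-1,"x":-0.141,"y":0.119,"z":0.002,"roll":-0.014},
  {"gripper":-1,"x":-0.212,"y":0.179,"z":0.002,"roll":-0.0215},
  {"gripper":-1,"x":-0.282,"y":0.239,"z":0.003,"roll":-0.0287},
  {"gripper":-1,"x":-0.353,"y":0.298,"z":0.004,"roll":-0.0359},
  {"gripper":-1,"x":-0.423,"y":0.358,"z":0.005,"roll":-0.043},
  {"gripper":-1,"x":-0.494,"y":0.418,"z":0.006,"roll":-0.05},
  {"gripper":-1,"x":-0.564,"y":0.478,"z":0.006,"roll":-0.0574},
  {"gripper":-1,"x":-0.564,"y":0.478,"z":0.006,"roll":-0.0574},
  {"gripper":-1,"x":-0.564,"y":0.478,"z":0.006,"roll":-0.0574},
])

```text
time_s: 31.95
ee_pos: [0.5952, 0.342, 0.1227]
ee_rot: [0.456, 0.89, -0.001, -0.001]
wrist_force: [0.5, -0.6, -0.4]
width: -0.0003
gripper_force: 0.0
```

Call:
servo_tool([
  {"gripper":-1,"x":0,"y":0,"z":0.089,"roll":0},
  {"gripper":-1,"x":0,"y":0,"z":0.178,"roll":0},
  {"gripper":-1,"x":0,"y":0,"z":0.266,"roll":0},
  {"gripper":-1,"x":0,"y":0,"z":0.355,"roll":0},
  {"gripper":-1,"x":0,"y":0,"z":0.355,"roll":0},
])

```text
time_s: 32.45
ee_pos: [0.5933, 0.3422, 0.0504]
ee_rot: [0.455, 0.891, -0.002, -0.002]
wrist_force: [-1.0, 0.0, -0.7]
width: 0.0001
gripper_force: 0.0
```

Call:
servo_tool([
  {"gripper":-1,"x":0,"y":-0.015,"z":0,"roll":0},
  {"gripper":-1,"x":0,"y":-0.03,"z":0,"roll":0},
  {"gripper":-1,"x":0,"y":-0.045,"z":0,"roll":0},
  {"gripper":-1,"x":0,"y":-0.06,"z":0,"roll":0},
  {"gripper":-1,"x":0,"y":-0.06,"z":0,"roll":0},
  {"gripper":-1,"x":0,"y":-0.06,"z":0,"roll":0},
])

```text
time_s: 33.05
ee_pos: [0.5877, 0.3364, 0.0544]
ee_rot: [0.455, 0.89, 0.002, 0.001]
wrist_force: [6.3, 4.6, -1.5]
width: -0.0
gripper_force: 4.0
```

```bash
python3 avg.py 0 | tail -3
```

```text
[ 3.0180e-01  4.9900e-02  7.5458e+00  3.9634e+00  5.8760e-01  3.3640e-01
   5.4400e-02]]
mean rest [0.319  0.0286 8.1521 3.9659 0.5876 0.3364 0.0544] tq 0.3475947820110006
```

Call:
servo_tool([
  {"gripper":-1,"x":-0.002,"y":-0.005,"z":0,"roll":0.0077},
  {"gripper":-1,"x":-0.004,"y":-0.009,"z":0,"roll":0.0153},
  {"gripper":-1,"x":-0.006,"y":-0.014,"z":0,"roll":0.023},
  {"gripper":-1,"x":-0.006,"y":-0.014,"z":0,"roll":0.023},
])

```text
time_s: 34.05
ee_pos: [0.5869, 0.3342, 0.0546]
ee_rot: [0.487, 0.873, 0.003, 0.002]
wrist_force: [9.2, 7.3, -3.6]
width: -0.0001
gripper_force: 6.0
```

```bash
python3 avg.py 0 | tail -3
```

```text
[4.88700e-01 1.10000e-02 1.24719e+01 5.94310e+00 5.86900e-01 3.34300e-01
  5.45000e-02]]
mean rest [ 0.4767  0.0338 11.9365  5.9459  0.5869  0.3343  0.0545] tq 0.5105112760039026
```

Call:
servo_tool([
  {"gripper":-1,"x":0,"y":0.05,"z":0,"roll":0},
  {"gripper":-1,"x":0,"y":0.06,"z":0,"roll":0},
  {"gripper":-1,"x":0,"y":0.06,"z":-0.18,"roll":0},
  {"gripper":-1,"x":0,"y":0.06,"z":-0.355,"roll":0},
  {"gripper":-1,"x":0,"y":0.06,"z":-0.355,"roll":0},
  {"gripper":-1,"x":0,"y":0.06,"z":-0.355,"roll":0},
])

```text
time_s: 35.25
ee_pos: [0.5948, 0.339, 0.125]
ee_rot: [0.487, 0.873, 0.001, 0.001]
wrist_force: [-0.1, -0.3, -1.0]
width: -0.0
gripper_force: 0.0
```

```bash
python3 regrip.py 2 217.2
```

```text
[  0.59477235   0.33902029   0.12496058 121.71190658] [  0.3929766    0.28120307   0.125      104.1       ]
transit [{x: 0.036, y: -0.126, z: -0.0, roll: 0.0122}, {x: 0.071, y: -0.253, z: -0.0, roll: 0.0245}, {x: 0.107, y: -0.379, z: -0.0, roll: 0.0367}, {x: 0.142, y: -0.505, z: -0.0, roll: 0.0489}, {x: 0.178, y: -0.631, z: -0.0, roll: 0.0612}, {x: 0.213, y: -0.758, z: -0.0, roll: 0.0734}, {x: 0.249, y: -0.884, z: -0.0, roll: 0.0856}, {x: 0.284, y: -1.01, z: -0.0, roll: 0.0978}, {x: 0.284, y: -1.01, z: -0.0, roll: 0.0978}, {x: 0.284, y: -1.01, z: -0.0, roll: 0.0978}]
lower [{x: 0.0, y: 0.0, z: 0.089, roll: -0.0}, {x: 0.0, y: 0.0, z: 0.178, roll: -0.0}, {x: 0.0, y: 0.0, z: 0.266, roll: -0.0}, {x: 0.0, y: 0.0, z: 0.355, roll: -0.0}, {x: 0.0, y: 0.0, z: 0.355, roll: -0.0}]
push [{x: 0.0, y: 0.015, z: -0.0, roll: -0.0}, {x: 0.0, y: 0.03, z: -0.0, roll: -0.0}, {x: -0.0, y: 0.045, z: -0.0, roll: -0.0}, {x: 0.0, y: 0.06, z: -0.0, roll: -0.0}, {x: 0.0, y: 0.06, z: -0.0, roll: -0.0}, {x: 0.002, y: 0.065, z: -0.0, roll: 0.0077}, {x: 0.004, y: 0.069, z: -0.0, roll: 0.0153}, {x: 0.006, y: 0.074, z: -0.0, roll: 0.023}, {x: 0.006, y: 0.074, z: -0.0, roll: 0.023}, {x: 0.006, y: 0.074, z: -0.0, roll: 0.023}]
```

Call:
servo_tool([
  {"gripper":-1,"x":0.036,"y":-0.126,"z":0,"roll":0.012},
  {"gripper":-1,"x":0.071,"y":-0.253,"z":0,"roll":0.0245},
  {"gripper":-1,"x":0.107,"y":-0.379,"z":0,"roll":0.0367},
  {"gripper":-1,"x":0.142,"y":-0.505,"z":0,"roll":0.049},
  {"gripper":-1,"x":0.178,"y":-0.631,"z":0,"roll":0.061},
  {"gripper":-1,"x":0.213,"y":-0.758,"z":0,"roll":0.0734},
  {"gripper":-1,"x":0.249,"y":-0.884,"z":0,"roll":0.0856},
  {"gripper":-1,"x":0.284,"y":-1.0,"z":0,"roll":0.0978},
  {"gripper":-1,"x":0.284,"y":-1.0,"z":0,"roll":0.0978},
  {"gripper":-1,"x":0.284,"y":-1.0,"z":0,"roll":0.0978},
])

```text
time_s: 36.25
ee_pos: [0.3942, 0.2821, 0.1236]
ee_rot: [0.615, 0.789, -0.0, -0.0]
wrist_force: [0.9, -0.1, -0.2]
width: 0.0002
gripper_force: 0.0
```

Call:
servo_tool([
  {"gripper":-1,"x":-0.003,"y":-0.01,"z":0.089,"roll":0},
  {"gripper":-1,"x":-0.003,"y":-0.01,"z":0.178,"roll":0},
  {"gripper":-1,"x":-0.003,"y":-0.01,"z":0.266,"roll":0},
  {"gripper":-1,"x":-0.003,"y":-0.01,"z":0.355,"roll":0},
  {"gripper":-1,"x":-0.003,"y":-0.01,"z":0.355,"roll":0},
])

```text
time_s: 36.75
ee_pos: [0.3923, 0.2806, 0.0507]
ee_rot: [0.615, 0.789, -0.002, -0.001]
wrist_force: [-0.7, -0.1, -0.3]
width: -0.0001
gripper_force: 0.0
```

Call:
servo_tool([
  {"gripper":-1,"x":0,"y":0.015,"z":0,"roll":0},
  {"gripper":-1,"x":0,"y":0.03,"z":0,"roll":0},
  {"gripper":-1,"x":0,"y":0.045,"z":0,"roll":0},
  {"gripper":-1,"x":0,"y":0.06,"z":0,"roll":0},
  {"gripper":-1,"x":0,"y":0.06,"z":0,"roll":0},
  {"gripper":-1,"x":0,"y":0.06,"z":0,"roll":0},
])

```text
time_s: 37.35
ee_pos: [0.4033, 0.2838, 0.0533]
ee_rot: [0.615, 0.789, -0.001, -0.001]
wrist_force: [-6.9, -1.0, 4.1]
width: 0.0001
gripper_force: 3.6
```

```bash
python3 avg.py 2 | tail -3
```

```text
[ 2.6300e-01  8.5000e-02  6.6921e+00  3.5523e+00  4.0330e-01  2.8380e-01
   5.3400e-02]]
mean rest [0.2521 0.042  6.6152 3.5546 0.4033 0.2838 0.0534] tq 0.29405909423736687
```

Call:
servo_tool([
  {"gripper":-1,"x":0.002,"y":0.005,"z":0,"roll":0.0077},
  {"gripper":-1,"x":0.004,"y":0.009,"z":0,"roll":0.0153},
  {"gripper":-1,"x":0.006,"y":0.014,"z":0,"roll":0.023},
  {"gripper":-1,"x":0.008,"y":0.019,"z":0,"roll":0.0307},
  {"gripper":-1,"x":0.008,"y":0.019,"z":0,"roll":0.0307},
])

```text
time_s: 38.45
ee_pos: [0.4053, 0.286, 0.0532]
ee_rot: [0.652, 0.758, -0.002, -0.001]
wrist_force: [-11.5, -2.9, 8.4]
width: 0.0001
gripper_force: 6.1
```

```bash
python3 avg.py 2 | tail -3
```

```text
[ 0.4437  0.0712 11.3698  6.0853  0.4053  0.286   0.0532]
 [ 0.4382  0.0702 11.5186  6.0844  0.4053  0.286   0.0532]]
mean rest [ 0.4624  0.0722 11.9452  6.0871  0.4053  0.286   0.0532] tq 0.534611499786315
```

Call:
servo_tool([
  {"gripper":-1,"x":0,"y":-0.05,"z":0,"roll":0},
  {"gripper":-1,"x":0,"y":-0.06,"z":0,"roll":0},
  {"gripper":-1,"x":0,"y":-0.06,"z":-0.18,"roll":0},
  {"gripper":-1,"x":0,"y":-0.06,"z":-0.355,"roll":0},
  {"gripper":-1,"x":0,"y":-0.06,"z":-0.355,"roll":0},
  {"gripper":-1,"x":0,"y":-0.06,"z":-0.355,"roll":0},
])

```text
time_s: 39.65
ee_pos: [0.3965, 0.285, 0.1248]
ee_rot: [0.652, 0.758, 0.001, 0.001]
wrist_force: [0.1, -0.3, -0.5]
width: -0.0003
gripper_force: 0.0
```

```bash
python3 regrip.py 1 201.8
```

```text
[ 0.39650335  0.28500767  0.12484009 98.58757899] [  0.4611153    0.40295866   0.125      115.7       ]
transit [{x: 0.067, y: 0.051, z: -0.0, roll: -0.0119}, {x: 0.134, y: 0.102, z: -0.0, roll: -0.0238}, {x: 0.201, y: 0.153, z: -0.0, roll: -0.0357}, {x: 0.267, y: 0.204, z: -0.0, roll: -0.0475}, {x: 0.334, y: 0.255, z: -0.0, roll: -0.0594}, {x: 0.401, y: 0.306, z: -0.001, roll: -0.0713}, {x: 0.468, y: 0.357, z: -0.001, roll: -0.0832}, {x: 0.535, y: 0.408, z: -0.001, roll: -0.0951}, {x: 0.535, y: 0.408, z: -0.001, roll: -0.0951}, {x: 0.535, y: 0.408, z: -0.001, roll: -0.0951}]
lower [{x: 0.0, y: 0.0, z: 0.089, roll: -0.0}, {x: 0.0, y: 0.0, z: 0.178, roll: -0.0}, {x: 0.0, y: 0.0, z: 0.266, roll: -0.0}, {x: 0.0, y: 0.0, z: 0.355, roll: -0.0}, {x: 0.0, y: 0.0, z: 0.355, roll: -0.0}]
push [{x: -0.015, y: -0.0, z: -0.0, roll: -0.0}, {x: -0.03, y: -0.0, z: -0.0, roll: -0.0}, {x: -0.045, y: 0.0, z: -0.0, roll: -0.0}, {x: -0.06, y: -0.0, z: -0.0, roll: -0.0}, {x: -0.06, y: -0.0, z: -0.0, roll: -0.0}, {x: -0.065, y: 0.002, z: -0.0, roll: 0.0077}, {x: -0.069, y: 0.004, z: -0.0, roll: 0.0153}, {x: -0.074, y: 0.005, z: -0.0, roll: 0.023}, {x: -0.074, y: 0.005, z: -0.0, roll: 0.023}, {x: -0.074, y: 0.005, z: -0.0, roll: 0.023}]
```

Call:
servo_tool([
  {"gripper":-1,"x":0.067,"y":0.051,"z":0,"roll":-0.012},
  {"gripper":-1,"x":0.134,"y":0.102,"z":0,"roll":-0.024},
  {"gripper":-1,"x":0.201,"y":0.153,"z":0,"roll":-0.0357},
  {"gripper":-1,"x":0.267,"y":0.204,"z":0,"roll":-0.0475},
  {"gripper":-1,"x":0.334,"y":0.255,"z":0,"roll":-0.0594},
  {"gripper":-1,"x":0.401,"y":0.306,"z":-0.001,"roll":-0.0713},
  {"gripper":-1,"x":0.468,"y":0.357,"z":-0.001,"roll":-0.0832},
  {"gripper":-1,"x":0.535,"y":0.408,"z":-0.001,"roll":-0.0951},
  {"gripper":-1,"x":0.535,"y":0.408,"z":-0.001,"roll":-0.0951},
  {"gripper":-1,"x":0.535,"y":0.408,"z":-0.001,"roll":-0.0951},
])

```text
time_s: 40.65
ee_pos: [0.46, 0.4023, 0.1228]
ee_rot: [0.532, 0.847, -0.001, -0.0]
wrist_force: [-0.3, 0.2, 0.5]
width: -0.0001
gripper_force: 0.0
```

Call:
servo_tool([
  {"gripper":-1,"x":0,"y":0,"z":0.089,"roll":0},
  {"gripper":-1,"x":0,"y":0,"z":0.178,"roll":0},
  {"gripper":-1,"x":0,"y":0,"z":0.266,"roll":0},
  {"gripper":-1,"x":0,"y":0,"z":0.355,"roll":0},
  {"gripper":-1,"x":0,"y":0,"z":0.355,"roll":0},
])

```text
time_s: 41.15
ee_pos: [0.4589, 0.4011, 0.0509]
ee_rot: [0.533, 0.846, -0.002, -0.001]
wrist_force: [-0.8, -0.6, -0.7]
width: 0.0
gripper_force: 0.0
```

Call:
servo_tool([
  {"gripper":-1,"x":-0.015,"y":0,"z":0,"roll":0},
  {"gripper":-1,"x":-0.03,"y":0,"z":0,"roll":0},
  {"gripper":-1,"x":-0.045,"y":0,"z":0,"roll":0},
  {"gripper":-1,"x":-0.06,"y":0,"z":0,"roll":0},
  {"gripper":-1,"x":-0.06,"y":0,"z":0,"roll":0},
  {"gripper":-1,"x":-0.065,"y":0.002,"z":0,"roll":0.0077},
  {"gripper":-1,"x":-0.069,"y":0.004,"z":0,"roll":0.0153},
  {"gripper":-1,"x":-0.074,"y":0.005,"z":0,"roll":0.023},
  {"gripper":-1,"x":-0.074,"y":0.005,"z":0,"roll":0.023},
])

```text
time_s: 42.05
ee_pos: [0.4676, 0.3919, 0.0543]
ee_rot: [0.562, 0.827, 0.002, -0.001]
wrist_force: [-3.3, 9.7, 1.0]
width: -0.0002
gripper_force: 5.5
```

```bash
python3 avg.py 1 | tail -3
```

```text
[ 4.05400e-01  8.28000e-02  1.05742e+01  5.44310e+00  4.67600e-01
   3.91900e-01  5.43000e-02]]
mean rest [ 0.4116  0.0456 10.8411  5.4471  0.4676  0.3919  0.0543] tq 0.45720365268320834
```

Call:
servo_tool([
  {"gripper":-1,"x":-0.005,"y":0.002,"z":0,"roll":0.0077},
  {"gripper":-1,"x":-0.005,"y":0.002,"z":0,"roll":0.0077},
  {"gripper":-1,"x":-0.005,"y":0.002,"z":0,"roll":0.0077},
])

```text
time_s: 42.95
ee_pos: [0.4683, 0.3913, 0.0543]
ee_rot: [0.572, 0.82, 0.002, -0.001]
wrist_force: [-4.5, 11.2, 1.4]
width: -0.0005
gripper_force: 5.9
```

Call:
servo_tool([
  {"gripper":-1,"x":0.05,"y":0,"z":0,"roll":0},
  {"gripper":-1,"x":0.06,"y":0,"z":0,"roll":0},
  {"gripper":-1,"x":0.06,"y":0,"z":-0.18,"roll":0},
  {"gripper":-1,"x":0.06,"y":0,"z":-0.355,"roll":0},
  {"gripper":-1,"x":0.06,"y":0,"z":-0.355,"roll":0},
  {"gripper":-1,"x":0.06,"y":0,"z":-0.355,"roll":0},
])

```text
time_s: 43.55
ee_pos: [0.4649, 0.4003, 0.1251]
ee_rot: [0.572, 0.82, 0.001, 0.001]
wrist_force: [-1.3, -0.2, 0.4]
width: 0.0002
gripper_force: 0.0
```

```bash
python3 nxt.py 3 26
```

```text
[  0.46491735   0.40033147   0.12510294 110.16945934] [5.51117189e-01 2.90285786e-01 1.25000000e-01 3.14900000e+02] [-1.26980714 -0.22385859  0.39449813]
transit0 [{x: -0.026, y: 0.008, z: 0.0, roll: -0.0437}, {x: -0.051, y: 0.017, z: 0.0, roll: -0.0875}, {x: -0.077, y: 0.025, z: 0.0, roll: -0.1312}, {x: -0.102, y: 0.033, z: 0.0, roll: -0.175}, {x: -0.128, y: 0.041, z: 0.0, roll: -0.2187}, {x: -0.153, y: 0.05, z: 0.0, roll: -0.2625}, {x: -0.179, y: 0.058, z: 0.0, roll: -0.3062}, {x: -0.205, y: 0.066, z: 0.0, roll: -0.35}, {x: -0.23, y: 0.074, z: 0.0, roll: -0.3937}, {x: -0.256, y: 0.083, z: 0.0, roll: -0.4375}]
transit10 [{x: -0.013, y: -0.023, z: 0.0, roll: -0.0437}, {x: -0.026, y: -0.047, z: 0.0, roll: -0.0875}, {x: -0.039, y: -0.07, z: 0.0, roll: -0.1312}, {x: -0.052, y: -0.094, z: 0.0, roll: -0.175}, {x: -0.065, y: -0.117, z: 0.0, roll: -0.2187}, {x: -0.079, y: -0.141, z: 0.0, roll: -0.2625}, {x: -0.092, y: -0.164, z: 0.0, roll: -0.3062}, {x: -0.105, y: -0.188, z: 0.0, roll: -0.35}, {x: -0.118, y: -0.211, z: 0.0, roll: -0.3937}, {x: -0.131, y: -0.235, z: 0.0, roll: -0.4375}]
tran
[... 1167 characters left out ...]
 roll: 0.2222}, {x: 0.167, y: 0.005, z: -0.0, roll: 0.2667}, {x: 0.192, y: 0.02, z: -0.0, roll: 0.3111}, {x: 0.214, y: 0.037, z: -0.0, roll: 0.3556}, {x: 0.234, y: 0.058, z: -0.0, roll: 0.4}, {x: 0.251, y: 0.081, z: -0.0, roll: 0.4444}]
step(+2 hold) [{x: 0.005, y: -0.002, z: -0.0, roll: 0.0077}, {x: 0.009, y: -0.004, z: -0.0, roll: 0.0153}, {x: 0.014, y: -0.005, z: -0.0, roll: 0.023}, {x: 0.019, y: -0.007, z: -0.0, roll: 0.0307}, {x: 0.023, y: -0.008, z: -0.0, roll: 0.0383}]
retreat [{x: -0.05, y: -0.0, z: -0.0, roll: -0.0}, {x: -0.06, y: 0.0, z: -0.0, roll: -0.0}, {x: -0.06, y: 0.0, z: -0.18, roll: -0.0}, {x: -0.06, y: 0.0, z: -0.355, roll: -0.0}, {x: -0.06, y: 0.0, z: -0.355, roll: -0.0}]
```

Call:
servo_tool([
  {"gripper":-1,"x":-0.026,"y":0.008,"z":0,"roll":-0.0437},
  {"gripper":-1,"x":-0.051,"y":0.017,"z":0,"roll":-0.0875},
  {"gripper":-1,"x":-0.077,"y":0.025,"z":0,"roll":-0.1312},
  {"gripper":-1,"x":-0.102,"y":0.033,"z":0,"roll":-0.175},
  {"gripper":-1,"x":-0.128,"y":0.041,"z":0,"roll":-0.2187},
  {"gripper":-1,"x":-0.153,"y":0.05,"z":0,"roll":-0.2625},
  {"gripper":-1,"x":-0.179,"y":0.058,"z":0,"roll":-0.3062},
  {"gripper":-1,"x":-0.205,"y":0.066,"z":0,"roll":-0.35},
  {"gripper":-1,"x":-0.23,"y":0.074,"z":0,"roll":-0.3937},
  {"gripper":-1,"x":-0.256,"y":0.083,"z":0,"roll":-0.4375},
])

```text
time_s: 44.55
ee_pos: [0.4973, 0.3573, 0.1228]
ee_rot: [-0.081, 0.997, -0.001, -0.001]
wrist_force: [0.1, 0.2, 0.0]
width: -0.0004
gripper_force: 0.0
```

Call:
servo_tool([
  {"gripper":-1,"x":-0.013,"y":-0.023,"z":0,"roll":-0.0437},
  {"gripper":-1,"x":-0.026,"y":-0.047,"z":0,"roll":-0.0875},
  {"gripper":-1,"x":-0.039,"y":-0.07,"z":0,"roll":-0.1312},
  {"gripper":-1,"x":-0.052,"y":-0.094,"z":0,"roll":-0.175},
  {"gripper":-1,"x":-0.065,"y":-0.117,"z":0,"roll":-0.2187},
  {"gripper":-1,"x":-0.079,"y":-0.141,"z":0,"roll":-0.2625},
  {"gripper":-1,"x":-0.092,"y":-0.164,"z":0,"roll":-0.3062},
  {"gripper":-1,"x":-0.105,"y":-0.188,"z":0,"roll":-0.35},
  {"gripper":-1,"x":-0.118,"y":-0.211,"z":0,"roll":-0.3937},
  {"gripper":-1,"x":-0.131,"y":-0.235,"z":0,"roll":-0.4375},
])

```text
time_s: 45.55
ee_pos: [0.5304, 0.315, 0.1227]
ee_rot: [-0.695, 0.719, 0.0, -0.001]
wrist_force: [-0.0, 0.0, -0.0]
width: -0.0001
gripper_force: 0.0
```

Call:
servo_tool([
  {"gripper":-1,"x":0.02,"y":-0.017,"z":0,"roll":-0.0437},
  {"gripper":-1,"x":0.041,"y":-0.035,"z":0,"roll":-0.0875},
  {"gripper":-1,"x":0.061,"y":-0.052,"z":0,"roll":-0.1312},
  {"gripper":-1,"x":0.082,"y":-0.07,"z":0,"roll":-0.175},
  {"gripper":-1,"x":0.102,"y":-0.087,"z":0,"roll":-0.2187},
  {"gripper":-1,"x":0.123,"y":-0.105,"z":0,"roll":-0.2625},
  {"gripper":-1,"x":0.123,"y":-0.105,"z":0,"roll":-0.2625},
  {"gripper":-1,"x":0.123,"y":-0.105,"z":0,"roll":-0.2625},
])

```text
time_s: 46.35
ee_pos: [0.5505, 0.2899, 0.1233]
ee_rot: [0.923, -0.385, -0.001, 0.001]
wrist_force: [1.1, -0.2, -0.3]
width: 0.0001
gripper_force: 0.0
```

Call:
servo_tool([
  {"gripper":-1,"x":0,"y":0,"z":0.089,"roll":0},
  {"gripper":-1,"x":0,"y":0,"z":0.178,"roll":0},
  {"gripper":-1,"x":0,"y":0,"z":0.266,"roll":0},
  {"gripper":-1,"x":0,"y":0,"z":0.355,"roll":0},
  {"gripper":-1,"x":0,"y":0,"z":0.355,"roll":0},
])

```text
time_s: 46.85
ee_pos: [0.5492, 0.2898, 0.0507]
ee_rot: [0.923, -0.385, -0.002, 0.002]
wrist_force: [0.1, -0.7, -0.1]
width: 0.0001
gripper_force: 0.0
```

Call:
servo_tool([
  {"gripper":-1,"x":0.025,"y":0,"z":0,"roll":0},
  {"gripper":-1,"x":0.05,"y":0,"z":0,"roll":0},
  {"gripper":-1,"x":0.077,"y":-0.009,"z":0,"roll":0.0444},
  {"gripper":-1,"x":0.105,"y":-0.014,"z":0,"roll":0.0889},
  {"gripper":-1,"x":0.134,"y":-0.015,"z":0,"roll":0.1333},
  {"gripper":-1,"x":0.162,"y":-0.012,"z":0,"roll":0.1778},
  {"gripper":-1,"x":0.19,"y":-0.005,"z":0,"roll":0.2222},
  {"gripper":-1,"x":0.217,"y":0.005,"z":0,"roll":0.2667},
  {"gripper":-1,"x":0.242,"y":0.02,"z":0,"roll":0.3111},
  {"gripper":-1,"x":0.264,"y":0.037,"z":0,"roll":0.3556},
])

```text
time_s: 47.85
ee_pos: [0.5841, 0.2484, 0.0544]
ee_rot: [-0.578, 0.816, 0.0, 0.002]
wrist_force: [1.1, 6.5, -2.6]
width: -0.0002
gripper_force: 3.0
```

Call:
servo_tool([
  {"gripper":-1,"x":0.027,"y":-0.009,"z":0,"roll":0.0444},
  {"gripper":-1,"x":0.055,"y":-0.014,"z":0,"roll":0.0889},
  {"gripper":-1,"x":0.084,"y":-0.015,"z":0,"roll":0.1333},
  {"gripper":-1,"x":0.112,"y":-0.012,"z":0,"roll":0.1778},
  {"gripper":-1,"x":0.14,"y":-0.005,"z":0,"roll":0.2222},
  {"gripper":-1,"x":0.167,"y":0.005,"z":0,"roll":0.2667},
  {"gripper":-1,"x":0.192,"y":0.02,"z":0,"roll":0.3111},
  {"gripper":-1,"x":0.214,"y":0.037,"z":0,"roll":0.3556},
  {"gripper":-1,"x":0.234,"y":0.058,"z":0,"roll":0.4},
  {"gripper":-1,"x":0.251,"y":0.081,"z":0,"roll":0.4444},
])

```text
time_s: 48.85
ee_pos: [0.5537, 0.2043, 0.0547]
ee_rot: [0.083, 0.997, -0.0, 0.003]
wrist_force: [5.7, -4.0, -3.0]
width: 0.0
gripper_force: 3.3
```

Call:
servo_tool([
  {"gripper":-1,"x":0.005,"y":-0.002,"z":0,"roll":0.0077},
  {"gripper":-1,"x":0.009,"y":-0.004,"z":0,"roll":0.0153},
  {"gripper":-1,"x":0.014,"y":-0.005,"z":0,"roll":0.023},
  {"gripper":-1,"x":0.019,"y":-0.007,"z":0,"roll":0.0307},
  {"gripper":-1,"x":0.023,"y":-0.008,"z":0,"roll":0.0383},
])

```text
time_s: 49.35
ee_pos: [0.5487, 0.2033, 0.0547]
ee_rot: [0.14, 0.99, -0.0, 0.002]
wrist_force: [5.0, -6.3, -0.4]
width: -0.0001
gripper_force: 3.1
```

```bash
python3 tq.py 3
```

```text
t 49.35 arm by yaw 151.0376546623085 Ft,Fr 6.562817471605253 4.635016991602433 rho,d 0.03859818034272243 0.017901599827743572 torque 0.17033859294693057 +Mz 0.10349693002297407 0.27383552296990465 M [-1.07637107 -1.06990118  0.10349693]
```

Call:
servo_tool([
  {"gripper":-1,"x":0.005,"y":-0.002,"z":0,"roll":0.0077},
  {"gripper":-1,"x":0.009,"y":-0.004,"z":0,"roll":0.0153},
  {"gripper":-1,"x":0.014,"y":-0.005,"z":0,"roll":0.023},
  {"gripper":-1,"x":0.019,"y":-0.007,"z":0,"roll":0.0307},
  {"gripper":-1,"x":0.023,"y":-0.008,"z":0,"roll":0.0383},
  {"gripper":-1,"x":0.028,"y":-0.009,"z":0,"roll":0.046},
  {"gripper":-1,"x":0.0325,"y":-0.0105,"z":0,"roll":0.0537},
])

```text
time_s: 50.05
ee_pos: [0.5416, 0.2029, 0.0547]
ee_rot: [0.223, 0.975, -0.001, 0.002]
wrist_force: [4.2, -6.3, -0.0]
width: 0.0
gripper_force: 3.1
```

```bash
python3 tq.py 3
```

```text
t 50.05 arm by yaw 160.71504663976083 Ft,Fr 6.528326356743715 3.8788183013497863 rho,d 0.03853002756991918 0.018012712526529272 torque 0.18166855550591113 +Mz 0.0773999393882094 0.25906849489412054 M [-1.2821785  -0.80430343  0.07739994]
```

Call:
servo_tool([
  {"gripper":-1,"x":0.005,"y":-0.002,"z":0,"roll":0.0077},
  {"gripper":-1,"x":0.009,"y":-0.004,"z":0,"roll":0.0153},
  {"gripper":-1,"x":0.014,"y":-0.005,"z":0,"roll":0.023},
  {"gripper":-1,"x":0.019,"y":-0.007,"z":0,"roll":0.0307},
  {"gripper":-1,"x":0.023,"y":-0.008,"z":0,"roll":0.0383},
  {"gripper":-1,"x":0.028,"y":-0.009,"z":0,"roll":0.046},
  {"gripper":-1,"x":0.0325,"y":-0.0105,"z":0,"roll":0.0537},
])

```text
time_s: 50.75
ee_pos: [0.5345, 0.2037, 0.0546]
ee_rot: [0.305, 0.952, -0.001, 0.002]
wrist_force: [3.7, -6.9, 0.9]
width: 0.0001
gripper_force: 3.2
```

Call:
servo_tool([
  {"gripper":-1,"x":0.005,"y":-0.002,"z":0,"roll":0.0077},
  {"gripper":-1,"x":0.009,"y":-0.004,"z":0,"roll":0.0153},
  {"gripper":-1,"x":0.014,"y":-0.005,"z":0,"roll":0.023},
  {"gripper":-1,"x":0.019,"y":-0.007,"z":0,"roll":0.0307},
  {"gripper":-1,"x":0.023,"y":-0.008,"z":0,"roll":0.0383},
  {"gripper":-1,"x":0.028,"y":-0.009,"z":0,"roll":0.046},
  {"gripper":-1,"x":0.0325,"y":-0.0105,"z":0,"roll":0.0537},
])

```text
time_s: 51.45
ee_pos: [0.5278, 0.2057, 0.0546]
ee_rot: [0.384, 0.923, -0.001, 0.002]
wrist_force: [2.4, -7.4, 1.1]
width: -0.0003
gripper_force: 3.2
```

Call:
servo_tool([
  {"gripper":-1,"x":0.005,"y":-0.002,"z":0,"roll":0.0077},
  {"gripper":-1,"x":0.009,"y":-0.004,"z":0,"roll":0.0153},
  {"gripper":-1,"x":0.014,"y":-0.005,"z":0,"roll":0.023},
  {"gripper":-1,"x":0.019,"y":-0.007,"z":0,"roll":0.0307},
  {"gripper":-1,"x":0.023,"y":-0.008,"z":0,"roll":0.0383},
  {"gripper":-1,"x":0.028,"y":-0.009,"z":0,"roll":0.046},
  {"gripper":-1,"x":0.0325,"y":-0.0105,"z":0,"roll":0.0537},
])

```text
time_s: 52.15
ee_pos: [0.5216, 0.2086, 0.0546]
ee_rot: [0.46, 0.888, -0.001, 0.002]
wrist_force: [0.1, -10.0, 1.8]
width: -0.0
gripper_force: 4.1
```

```bash
python3 tq.py 3
```

```text
t 52.15 arm by yaw 189.71635096630942 Ft,Fr 8.226906661442385 5.6843731125238595 rho,d 0.03804085300164144 0.01819975235316037 torque 0.2095043640352569 +Mz 0.06653086179119976 0.2760352258264567 M [-1.84873479 -0.25980108  0.06653086]
```

Call:
servo_tool([
  {"gripper":-1,"x":0.005,"y":-0.002,"z":0,"roll":0.0077},
  {"gripper":-1,"x":0.009,"y":-0.004,"z":0,"roll":0.0153},
  {"gripper":-1,"x":0.014,"y":-0.005,"z":0,"roll":0.023},
  {"gripper":-1,"x":0.019,"y":-0.007,"z":0,"roll":0.0307},
  {"gripper":-1,"x":0.019,"y":-0.007,"z":0,"roll":0.0307},
])

```text
time_s: 52.65
ee_pos: [0.5184, 0.2106, 0.0547]
ee_rot: [0.503, 0.865, -0.001, 0.002]
wrist_force: [1.4, -10.2, 1.2]
width: -0.0001
gripper_force: 5.0
```

```bash
sed -i 's/range(12)/range(16)/' avg.py; python3 avg.py 3 | tail -3
```

```text
[ 0.318   0.0901 10.8276  4.9164  0.5183  0.2105  0.0546]
 [ 0.3222  0.1403 10.6065  4.9153  0.5184  0.2106  0.0546]]
mean rest [ 0.3121  0.1012 10.959   4.918   0.5183  0.2106  0.0546] tq 0.41335293398872464
```

Call:
servo_tool([
  {"gripper":-1,"x":0.005,"y":-0.002,"z":0,"roll":0.0077},
  {"gripper":-1,"x":0.009,"y":-0.004,"z":0,"roll":0.0153},
  {"gripper":-1,"x":0.009,"y":-0.004,"z":0,"roll":0.0153},
  {"gripper":-1,"x":0.009,"y":-0.004,"z":0,"roll":0.0153},
])

```text
time_s: 53.85
ee_pos: [0.5169, 0.2115, 0.0546]
ee_rot: [0.523, 0.852, -0.001, 0.002]
wrist_force: [3.0, -12.1, 2.3]
width: -0.0002
gripper_force: 5.7
```

Call:
servo_tool([
  {"gripper":-1,"x":0.005,"y":-0.002,"z":0,"roll":0.0077},
  {"gripper":-1,"x":0.005,"y":-0.002,"z":0,"roll":0.0077},
  {"gripper":-1,"x":0.005,"y":-0.002,"z":0,"roll":0.0077},
])

```text
time_s: 54.15
ee_pos: [0.5161, 0.2121, 0.0546]
ee_rot: [0.533, 0.846, -0.001, 0.002]
wrist_force: [1.8, -13.1, 2.0]
width: 0.0002
gripper_force: 6.1
```

Call:
servo_tool([
  {"gripper":-1,"x":-0.05,"y":0,"z":0,"roll":0},
  {"gripper":-1,"x":-0.06,"y":0,"z":0,"roll":0},
  {"gripper":-1,"x":-0.06,"y":0,"z":-0.18,"roll":0},
  {"gripper":-1,"x":-0.06,"y":0,"z":-0.355,"roll":0},
  {"gripper":-1,"x":-0.06,"y":0,"z":-0.6,"roll":0},
  {"gripper":-1,"x":-0.06,"y":0,"z":-0.6,"roll":0},
  {"gripper":-1,"x":-0.06,"y":0,"z":-0.6,"roll":0},
])

```text
time_s: 54.85
ee_pos: [0.5204, 0.2039, 0.1747]
ee_rot: [0.532, 0.847, 0.001, 0.001]
wrist_force: [-0.5, -1.0, -0.0]
width: 0.0004
gripper_force: 0.0
```

```bash
python3 - <<'E'
from h import *
p,d=capture("side");cv2.imwrite("pics/end.png",p[:,:,::-1]);s=read_state();print(s["time_s"],s["wrist_force"],s["ee_pos"])
E
```

```text
54.9 [-0.42492814  0.20552106 -1.00502434] [0.51968395 0.20373531 0.17330287]
```

View pics/end.png

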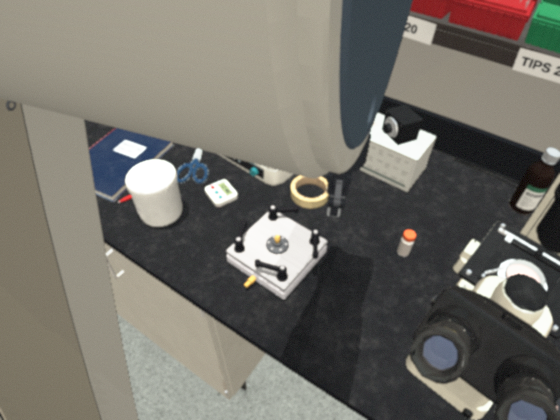

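The final view shows all four arms turned about half a turn. The jar (155,193), tape roll (311,190) and vial (406,243) are where they started, and the gripper is clear of the cell.

```bash
python3 -c "
from rig import *
print(sign_off())"
```

```text
the job is handed in; nothing more can be done
None
```

I tightened all four lever nuts to an estimated 0.5 N m each, inside the 0.42–0.6 band, and handed the job in at about 55 s; the vial, tape roll and jar were not moved. The order was not cleanly crosswise: I did nuts 0 and 2, turned nut 1 until it began to seat (about 0.34 N m, still slack), went back to firm up 0 and 2, then finished nuts 1 and 3.

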